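Lock the sample case with its snap hook

TASK

Put the blue sample case in order for the store: close its lid so that the staple comes up through the slot of the hasp, then take the snap hook by its red tail and clip it onto the staple's right-hand leg, pressing the sprung gate against the leg and drawing the hook back until the leg sits in its curved end and the gate has snapped shut. Let go of the hook so that it lies there by itself, press gently (with no more than 15 N on the hook), and leave the other things where they stand.

Things in the scene. Friction and masses are not known exactly. Their poses are not given: they have to be found in the camera images.
- case: Shallow blue steel sample case, fixed, 150 (x) x 230 (y) x 40 mm without lid; origin: centre of its underside on the table; x away from the robot, z up. On a ledge at its front (-x) stands a staple: two vertical legs of 8 mm rod, 36 mm apart along y, joined by an arch. Lid closed, the legs stand free from z = 43 to 72 mm, the arch tops out at 86; the lid's top is at 48, all else lower
- leg_mark (a point): NOMINAL axis of the staple's right-hand (-y) leg at the top face of the closed hasp tongue (case frame -120, -18, 43 mm). The staple's plate is screwed tight in slotted holes, so the real leg stands up to 10 mm left or right of this mark along the case's y; that is not measured: feel for it. Its x is true
- lid (a joint): Lid angle about the hinge at the back, rad: 0 closed, 0.6 to 1.0 at the start. Stiff hinge: stays where left; 2 to 5 N down near the front edge close it. Flat, 6 to 8 mm thick; a steel hasp tongue (92 mm wide, 3 thick) reaches 69 mm beyond its front edge, with a slot that drops over the staple
- lid_hinge (a point): Middle of the lid's hinge line, which runs along the case's y; case frame (77, 0, 40) mm
- lid_edge (a point): Middle of the lid's front edge on its upper face, 152 mm from the hinge line
- hook: Steel snap hook, 90 g, lying flat; origin: centre of the underside of its red tail (44 long in x, 22 wide in y, 12 mm high; grip it across the width). x from the tail to the curved end, y to the gate side, z up. Loop of 10 mm round bar at z = 6: straight on the side y = -16, round the curved end (outermost x = 118.5), back to the nose. Hook spans x -22 to 118.5, y -21 to 22
- hook_nose (a point): Centre of the blunt flat end (10 mm round) of the hook's nose, hook frame (83, 16.5, 6) mm. A leg with its axis at hook x under 79 passes in front of it; to get behind it, the leg's axis must come in to about hook y = 7.5 or less
- hook_bend (a point): Middle of the hollow of the curved end, hook frame (99, 0, 6) mm: a leg in the bend has its axis between x = 93 and 104
- gate_pin (a point): Pivot of the gate, hook frame (38, 16.5, 6) mm. The gate is a straight 7 mm round brass bar, 48.6 mm from the pivot to the centre of its rounded end, which, shut, rests against the inside of the nose at hook (86, 8); it swings inward (to -y) only
- gate (a joint): Gate angle, rad: 0 shut, 0.305 on its hard inner stop. Sprung: pressed at hook x = 74 to 78, 3 N start it and about 8 N hold it at the stop; it snaps shut by itself. A leg there touches the gate at hook y = 17.5 and clears the nose 10 to 12 mm further in (gate 0.26 or more, just short of the stop); then draw the hook back (-x) 20 to 25 mm to bring the leg past the gate's end into the bend
- vial_a: Bystander, loose: small white-capped vial, 47 mm wide, 85 mm high; origin at the centre of its underside
- vial_b: Bystander, loose: small white-capped vial, 45 mm wide, 68 mm high; origin at the centre of its underside
- flask: Bystander, loose: small aluminium flask, 41 mm wide, 106 mm high; origin at the centre of its underside
- attar: Bystander, loose: tiny glass pot with black cap, 33 mm wide, 34 mm high; origin at the centre of its underside
- cream: Bystander, loose: cream jar with pink lid, 98 mm wide, 59 mm high; origin at the centre of its underside
- resin: Bystander, loose: dark jar with cream lid, 54 mm wide, 32 mm high; origin at the centre of its underside
- redlid: Bystander, loose: flat red lid, 56 mm wide, 13 mm high; origin at the centre of its underside
- yellowlid: Bystander, loose: flat yellow lid, 78 mm wide, 15 mm high; origin at the centre of its underside
Not all that is in view belongs to the job. Leave any green look-alike of the hook alone.

How it is judged (in metres and radians):
On the way, in this order (a step that is already met when the one before it is completed fails the run):
1. the lid is closed over the staple (value of joint lid below 0.04 rad), for 0.1 s.
2. the hook's gate is pressed inward at the staple, with the lid closed (value of joint gate above 0.15 rad and value of joint lid below 0.04 rad and horizontal distance between hook_bend and leg_mark below 0.055 m), for 0.04 s.
At the end, for the whole second after the job is handed in: Lid closed (0.04 rad); gate shut (0.08 rad); the middle of the hook's bend within 20 mm, seen from above, of the leg's mark, between tongue and arch (40 to 84 mm above the case's underside); hook along the case's x within 0.8 rad, tilt under 0.7, released, at rest (value of joint lid below 0.04 rad and value of joint gate below 0.08 rad and horizontal distance between hook_bend and leg_mark below 0.02 m and angle between the x axis of hook and the x axis of case, either way round below 0.8 rad and z of hook_bend in the frame of case between 0.04 and 0.084 m and angle between hook's own z axis and vertical below 0.7 rad and linear speed of hook below 0.02 m/s and contact force between hook and the fingers below 0.1 N); the robot touches nothing.
It fails at once if the hook, while the fingers hold or push it, is pressed against the case or its staple with more than 15 N (contact force between hook and case above 15 N and contact force between hook and the fingers above 5 N).
It fails at once if a bystander is moved by more than 30 mm (distance of any of vial_a, vial_b, flask, attar, cream, resin, redlid, yellowlid from where it was at the start of the episode above 0.03 m).
It also fails if it takes over 59 s, if anything falls off the work surface, if the arm or the gripper's body presses on something with over 40 N, if the wrist force passes 120 N, or if a joint passes its speed limit or range.

ROBOT

A 6-joint arm with a two-finger parallel gripper is mounted at the origin on a cart in front of the work surface, level with it; the furniture and walls round the work are solid. World frame = base frame: x ahead of the robot, y to its left, z up, the work surface at z = 0. Lengths are in mm, angles in degrees, forces in N, time in s.
With the tool pointing down it reaches from about 325 to 875 mm from the base axis. Payload 4.4 kg.
Tool frame: the origin (TCP) lies between the finger pads; the fingertips stand 25 mm ahead of it and the grasp point (between the pads) lies 6 mm ahead of it (tip_extent is the distance from the TCP to the fingertips, in mm); z points along the fingers, x is the direction in which the jaws open and shut, and the axes are right-handed (so a half turn about z gives the same grasp; the last joint's range is limited). The gripper opens to 85 mm and grips with 20 to 120 N. Pads are 22 mm wide; open, the fingers measure 114 mm over their backs; the gripper's body (76 mm by 85 mm) begins 54 mm behind the grasp point. The pads swing forward as they close: fully open they stand 13 mm farther back than shut.
Start: joints at [61.507, 11.837, 88.321, -0, 79.842, -8.623], TCP at [195.447, 540.766, 256.282] pointing down, gripper open.
Joint ranges: [-156.59, 156.59], [-49.26, 127.26], [12.9, 141.05], [-63.56, 243.56], [4.71, 150.69], [-161.64, 161.64]. Speed limits (degrees/s): [159.86, 159.86, 180, 180, 180, 180].

INTERFACE

Orientations are given as a 3x3 rotation matrix whose columns are the frame's x, y, z axes.
In Python, from rig import * gives the robot as it stands.
- The arm moves only by the tool send_rows, never from a script. Its argument "moves" is a list of rows, each a list of 4 numbers: the shift along the tool's x, y, z in m, then the turn about the tool's z in degrees. In form: [[tx, ty, tz, roll], ...]. A call has exactly 5 rows; each row shifts and turns the pose as measured when the row begins, along the tool's axes as they then stand; what a row does not reach is not made up. A row lasts 1/8 s, in which the tool goes at most 62.5 mm and 10.7 degrees, less where a joint would pass 70% of its speed; a pose out of reach is approached as far as the arm can. A call with a gripper value outside its range is refused whole. "jaw" is the opening, from -1 (shut) to 1 (fully open), set as the call begins (left out, the last holds). The fingers move at their own pace and stop on an object; "grip_force" is the grip in N (left out, the last holds). Time passes only in rows, so rows that do not move let the fingers close, or fill a call up. It gives the time, the measured TCP pose, the force and the opening at its end, in the units of the state.
- get_state(): the state, without advancing time (a new reading comes with each control period).
- read_camera(name): name is "scene" or "top" or "wrist"; returns the picture (384x512x3 uint8, blue, green, red); there is no depth.
- get_calibration(name): a dict with "fovy" (degrees; the focal length in pixels is half the picture's height over the tangent of half this angle, whatever the lens; pixels are square), "cx", "cy" (the principal point, pixels), "distortion" ([k1, k2, p1, p2, k3] as OpenCV has them; the pictures are not rectified), "R" (3x3) and "t" (3): a world point X has camera coordinates R X + t. Camera axes: x right, y down, z forward; pixel columns grow to the right and rows downward; lengths in mm; the calibration is good to about 2 mm. A picture is of the moment at which its call begins: read the wrist's pose just before it. get_calibration takes no time and is no camera call; for the wrist camera it gives the pose at the moment of the call.
- finish_job(): hands the job in, once; it reports no verdict.
The state is a dict: "time": time; "joint_pos": joint angles; "joint_velocities": joint speeds; "joint_torque": joint torques, N m; "ee_pos": TCP position; "tcp_rot": TCP orientation; "contact_force": force on the tool from outside, world axes, zero at the start; "torque": the same for the moment, N m; "gripper_width": finger opening in mm.
Only numpy, scipy, OpenCV 4.12 (cv2) and the standard library are available. Lean on these libraries where they do the work, as an engineer would, in place of code of your own. Each camera call takes 0.05 s, during which the arm holds its last target.

## Working session

There is one attempt and no reset: what is moved stays moved. The work goes in short steps, Python scripts to look and compute and a tool call to move; the robot and the scene stay as the last step left them, time stands still between calls to the robot, and variables do not carry over. Pictures are saved under pics/ and viewed, and the job is handed in when it is done.

Besides the shell and the picture viewer there is one more tool, called after "Request:" in YAML: its name, and indented under it one key for each argument. send_rows: Moves the arm, as the interface text tells. Its arguments: {"type":"object","properties":{"moves":{"type":"array"},"jaw":{"type":"number"},"grip_force":{"type":"number"}},"required":["moves"]}

```bash
ls; mkdir -p pics
python3 - <<'E'
from rig import *
import cv2
s=get_state();print(s)
for n in ("scene","top","wrist"):
    im=read_camera(n);cv2.imwrite(f"pics/{n}0.png",im);print(n,get_calibration(n))
E
```

```text
pics
{'time': 0.0, 'joint_pos': array([ 6.15052400e+01,  1.18852441e+01,  8.84059219e+01, -2.32780123e-04,
        7.98421585e+01, -8.62278638e+00]), 'joint_velocities': array([ 0.03110749, -0.11682194,  0.00298348,  0.0879489 ,  0.03722782,
       -0.02749629]), 'joint_torque': array([-1.24190534e-03, -3.83037794e+01, -2.91590720e+01, -3.48298172e-04,
        1.05267667e-02,  2.11677545e-06]), 'ee_pos': array([195.12013556, 540.12563133, 255.10655205]), 'tcp_rot': array([[ 3.39917614e-01,  9.40454566e-01, -1.10662248e-03],
       [ 9.40452402e-01, -3.39919240e-01, -2.04697213e-03],
       [-2.30124655e-03, -3.44923888e-04, -9.99997293e-01]]), 'contact_force': array([-0.52757702,  0.28791842, -0.04001473]), 'torque': array([-0.00865209,  0.00698946,  0.00655436]), 'gripper_width': 85.4948117111465}
scene {'fovy': 48.4651263274883, 'cx': 251.22376430705924, 'cy': 194.0745842970108, 'distortion': array([-0.16134292,  0.        ,  0.        ,  0.        ,  0.        ]), 'R': array([[ 0.66724408, -0.74467928, -0.01543038],
       [-0.38796788, -0.3297918 , -0.86064993],
       [ 0.635819
[... 151 characters left out ...]
cy': 195.35537708317378, 'distortion': array([0.01932803, 0.        , 0.        , 0.        , 0.        ]), 'R': array([[-0.00307866, -0.99986886,  0.01589926],
       [-0.99621096,  0.00168472, -0.08695341],
       [ 0.08691522, -0.01610671, -0.9960855 ]]), 't': array([ -17.11274856,  586.47657229, 1350.76018092])}
wrist {'fovy': 69.18255011719205, 'cx': 252.14872474264573, 'cy': 192.2493598978829, 'distortion': array([-0.00463748,  0.        ,  0.        ,  0.        ,  0.        ]), 'R': array([[ 0.34002702,  0.9404105 , -0.00311627],
       [ 0.90565513, -0.32656421,  0.27045258],
       [ 0.25331878, -0.09478345, -0.96272826]]), 't': array([-571.90425454,  -35.36975685,  379.11623788])}
```

View pics/scene0.png

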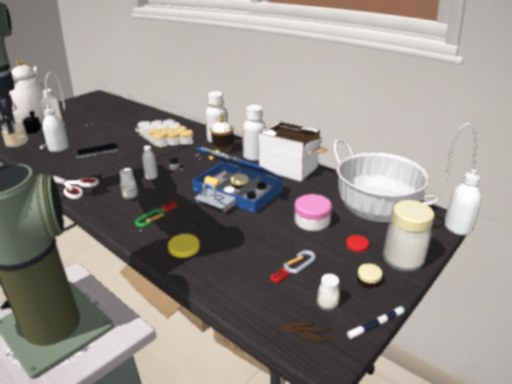

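View pics/top0.png

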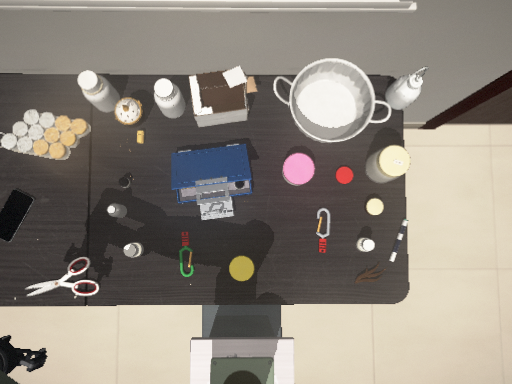

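View pics/wrist0.png

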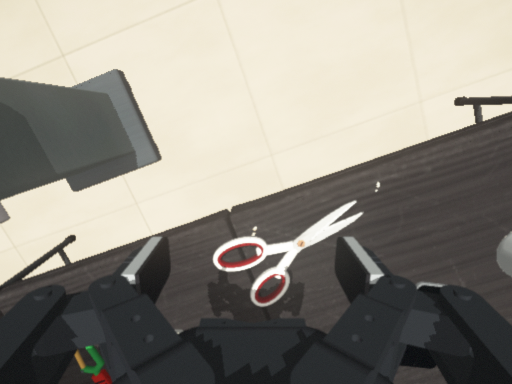

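Run:
```python
import cv2
t=cv2.imread("pics/top0.png")
a=cv2.resize(t[135:230,160:260],None,fx=6,fy=6,interpolation=cv2.INTER_CUBIC);cv2.imwrite("pics/t_case.png",a)
a=cv2.resize(t[200:260,295:355],None,fx=9,fy=9,interpolation=cv2.INTER_CUBIC);cv2.imwrite("pics/t_hook.png",a)
s=cv2.imread("pics/scene0.png")
a=cv2.resize(s[145:225,180:300],None,fx=6,fy=6,interpolation=cv2.INTER_CUBIC);cv2.imwrite("pics/s_case.png",a)
```

```text
(no output)
```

View pics/t_case.png

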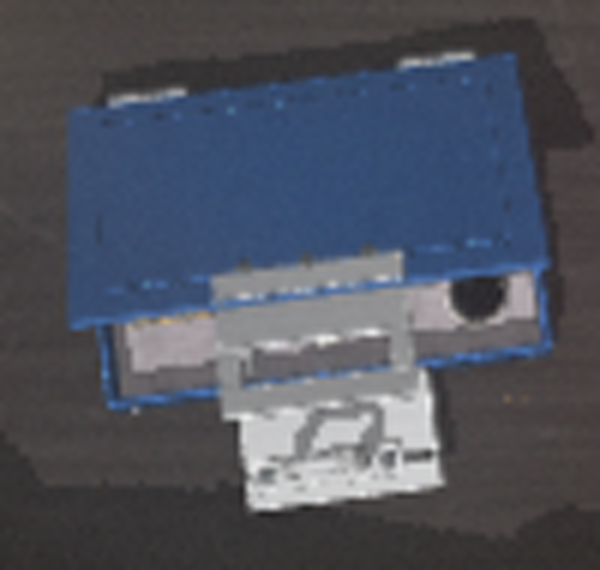

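View pics/t_hook.png

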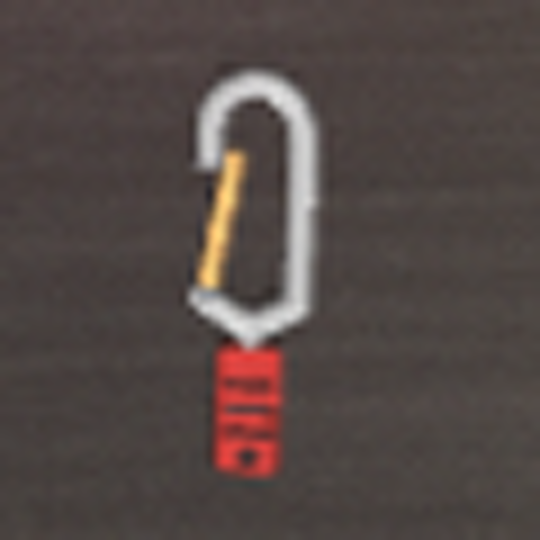

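View pics/s_case.png

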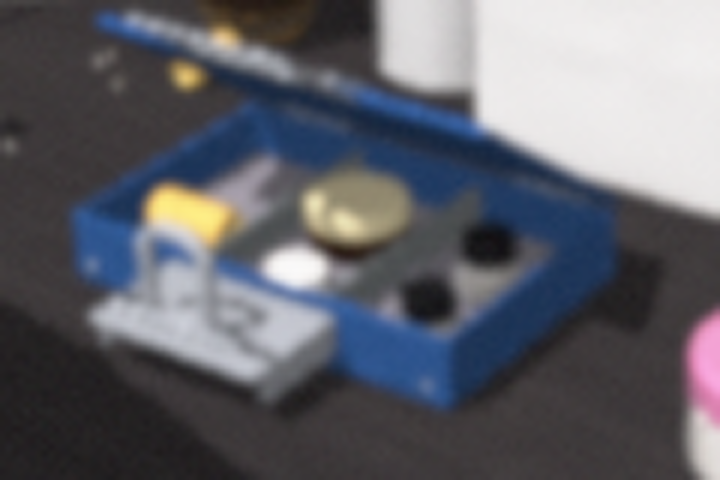

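```bash
cat > h.py <<'E'
import numpy as np, cv2
def K(c):
    f=192/np.tan(np.radians(c["fovy"]/2)); return np.array([[f,0,c["cx"]],[0,f,c["cy"]],[0,0,1.]])
def onplane(c,px,z):
    p=cv2.undistortPoints(np.array(px,float).reshape(-1,1,2),K(c),c["distortion"]).reshape(-1,2)
    R=c["R"];o=-R.T@c["t"];d=np.c_[p,np.ones(len(p))]@R
    zz=np.broadcast_to(np.asarray(z,float),(len(p),))
    return o+d*((zz-o[2])/d[:,2])[:,None]
def proj(c,X):
    X=np.array(X,float).reshape(-1,3)
    return cv2.projectPoints(X,cv2.Rodrigues(c["R"])[0],np.array(c["t"],float),K(c),c["distortion"])[0].reshape(-1,2)
E
python3 - <<'E'
from rig import *
from h import *
np.set_printoptions(precision=1,suppress=True)
c=get_calibration("top")
# front rim corners of box at z=40 ; left front, right front
P=onplane(c,[(160+110/6,135+405/6),(160+550/6,135+350/6)],40);print(P,np.linalg.norm(P[1]-P[0]))
d=P[1]-P[0];print("yaw",np.degrees(np.arctan2(d[0],-d[1])))
# hook: tail ends, bend outer
print(onplane(c,[(295+250/9,200+350/9),(295+247/9,200+475/9),(295+258/9,200+72/9)],6))
im=cv2.imread("pics/top0.png");h=cv2.cvtColor(im,cv2.COLOR_BGR2HSV)
m=cv2.inRange(h,(0,120,80),(8,255,255))|cv2.inRange(h,(172,120,80),(180,255,255))
n,l,st,ce=cv2.connectedComponentsWithStats(m)
for i in range(1,n):
    if st[i,4]>15: print(st[i],ce[i],onplane(c,[ce[i]],12))
for n,px in dict(cream=(298,169),redlid=(345,175),resin=(375,206),vial=(367,244),yellow=(241,268),vial2=(133,250),flask=(117,211),attar=(126,181)).items(): print(n,onplane(c,[px],30))
E
```

```text
[[563.6 194.1  40. ]
 [591.4 -30.7  40. ]] 226.5262635194823
yaw 7.058575355336842
[[ 450.8 -253.8    6. ]
 [ 407.7 -252.     6. ]
 [ 547.7 -258.4    6. ]]
[335 166  19  18 262] [344.  174.7] [[ 652.6 -323.4   12. ]]
[181 232   8  14  72] [184.8 238.8] [[452.7 176.9  12. ]]
[319 238   8  15  96] [322.1 244.9] [[ 432.3 -250.2   12. ]]
[ 70 259  16  11  20] [ 76.1 262.9] [[380.5 508.6  12. ]]
[ 75 284  21   9  33] [ 86.6 290. ] [[298.1 474.2  12. ]]
cream [[ 668.3 -175.8   30. ]]
redlid [[ 649.3 -322.4   30. ]]
resin [[ 552.2 -413.5   30. ]]
vial [[ 435.1 -385.4   30. ]]
yellow [[363.4   2.5  30. ]]
vial2 [[419.4 331.7  30. ]]
flask [[538.5 382.8  30. ]]
attar [[631.2 357.3  30. ]]
```

Request:
send_rows:
  moves:
    - [-0.039, 0.047, -0.008, 0]
    - [-0.039, 0.047, -0.008, 0]
    - [-0.039, 0.047, -0.008, 0]
    - [-0.039, 0.047, -0.008, 0]
    - [-0.039, 0.047, -0.008, 0]
  jaw: -1

```text
time: 0.78
ee_pos: [351.1, 273.9, 293.7]
tcp_rot: [[0.331, 0.944, -0.002], [0.944, -0.331, -0.005], [-0.005, -0.001, -1.0]]
contact_force: [0.7, 0.2, 0.4]
gripper_width: 0.3
```

Request:
send_rows:
  moves:
    - [-0.039, 0.047, -0.009, 0]
    - [-0.039, 0.047, -0.009, 0]
    - [-0.039, 0.047, -0.009, 0]
    - [-0.039, 0.047, -0.009, -10]
    - [0, 0, 0, -10]

```text
time: 1.4
ee_pos: [477.2, 60.2, 330.3]
tcp_rot: [[-0.007, 1.0, -0.0], [1.0, 0.007, -0.005], [-0.005, -0.0, -1.0]]
contact_force: [-0.6, 0.9, 0.3]
gripper_width: 0.1
```

Run:
```python
from rig import *
import cv2,pickle
s=get_state();print(s['time'],s['ee_pos'],s['joint_pos'],s['joint_velocities'].round(1))
c=get_calibration("wrist");im=read_camera("wrist");cv2.imwrite("pics/w1.png",im);pickle.dump(c,open("w1.pkl","wb"))
cv2.imwrite("pics/w1b.png",cv2.resize(im,(800,600),interpolation=cv2.INTER_CUBIC));print(c)
```

```text
1.4 [477.21463905  60.17649041 330.32669315] [ -2.97481613  -2.71392013  95.2212555   -0.26381101  87.49517944
 -93.3449585 ] [  1.3  -0.7   1.9   2.1   1.3 -81.8]
{'fovy': 69.18255011719205, 'cx': 252.14872474264573, 'cy': 192.2493598978829, 'distortion': array([-0.00463748,  0.        ,  0.        ,  0.        ,  0.        ]), 'R': array([[-0.00651973,  0.99996366, -0.00549246],
       [ 0.96281887,  0.00776076,  0.27003628],
       [ 0.27006909, -0.00352768, -0.96283448]]), 't': array([ -53.48337412, -514.50177646,  321.0170492 ])}
```

View pics/w1b.png

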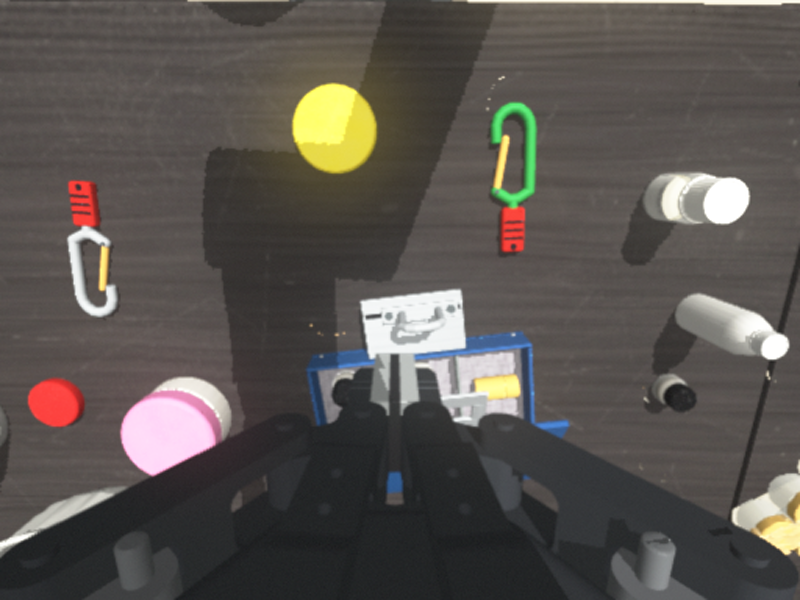

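Run:
```python
from rig import *
from h import *
import pickle
read_camera("wrist")
c=get_calibration("wrist");s=get_state();im=read_camera("wrist");cv2.imwrite("pics/w2.png",im);pickle.dump((c,im,s),open("w2.pkl","wb"))
print(s['joint_velocities'].round(1),s['tcp_rot'].round(3))
cv2.imwrite("pics/w2c.png",cv2.resize(im[180:280,190:370],None,fx=4.4,fy=4.4,interpolation=cv2.INTER_CUBIC))
cv2.imwrite("pics/w2h.png",cv2.resize(im[110:210,30:90],None,fx=6,fy=6,interpolation=cv2.INTER_CUBIC))
```

```text
[ 2.1 -0.7  1.1  0.3  0.1  6.1] [[-0.004  1.    -0.002]
 [ 1.     0.004 -0.003]
 [-0.003 -0.002 -1.   ]]
```

View pics/w2c.png

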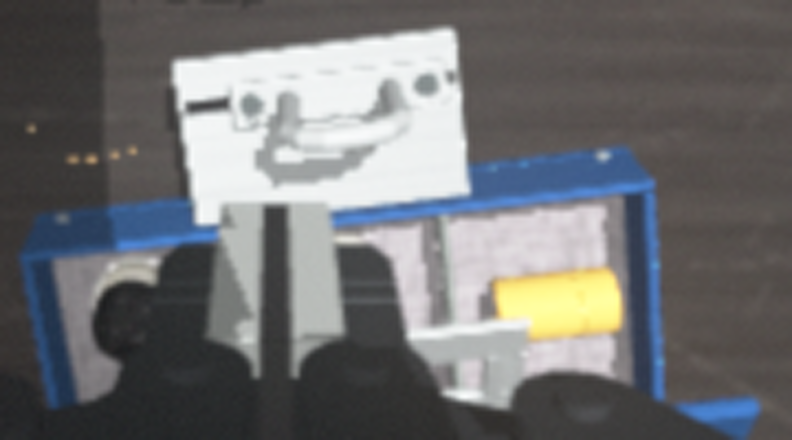

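View pics/w2h.png

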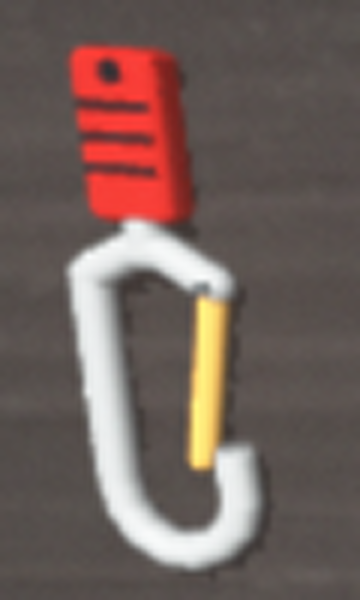

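Run:
```python
from h import *
import pickle
np.set_printoptions(precision=1,suppress=True)
c,im,s=pickle.load(open("w2.pkl","rb"))
print("cam",-c["R"].T@c["t"])
C=lambda L:[(190+a/4.4,180+b/4.4) for a,b in L]
P=onplane(c,C([(24,258),(655,190)]),40);d=P[0]-P[1];print(P,np.linalg.norm(d),np.degrees(np.arctan2(d[0],-d[1])))
P0=onplane(c,C([(45,215),(628,150)]),0);d=P0[0]-P0[1];print(P0,np.linalg.norm(d),np.degrees(np.arctan2(d[0],-d[1])))
H=lambda L:[(30+a/6,110+b/6) for a,b in L]
# hook: tail top far corners z=12 : (72,48),(165,48?) ; (92,215),(178,215) ; bend outer, 
print(onplane(c,H([(72,50),(160,50),(92,213),(178,213)]),12))
print("bar -16 side & bend", onplane(c,H([(75,275),(205,285),(190,568),(235,450)]),6))
h=cv2.cvtColor(im,cv2.COLOR_BGR2HSV)
m=cv2.inRange(h,(0,120,80),(8,255,255))|cv2.inRange(h,(172,120,80),(180,255,255))
n,l,st,ce=cv2.connectedComponentsWithStats(m)
for i in range(1,n):
    if st[i,4]>40: print(st[i],ce[i],onplane(c,[ce[i]],10), cv2.minAreaRect(np.argwhere(l==i)[:,::-1].astype(np.float32)))
yaw=np.radians(7.0)
for z in (20,25,30,35):
    L=onplane(c,C([(175,62),(457,28),(252,105),(427,85),(287,125),(390,105)]),z)
    print(z,np.linalg.norm(L[1]-L[0]),L.tolist())
```

```text
cam [407.   61.1 447.1]
[[597.5 -30.3  40. ]
 [569.8 195.6  40. ]] 227.62815615134724 6.979915110347662
[[597.7 -30.1   0. ]
 [569.3 197.    0. ]] 228.79789416461358 7.132174486359412
[[ 413.1 -260.2   12. ]
 [ 413.1 -237.7   12. ]
 [ 454.1 -263.    12. ]
 [ 454.  -240.5   12. ]]
bar -16 side & bend [[ 471.1 -275.3    6. ]
 [ 473.7 -240.9    6. ]
 [ 553.  -259.2    6. ]
 [ 518.9 -240.7    6. ]]
[ 41 117  21  30 501] [ 51.6 131.8] [[ 433.2 -250.6   10. ]] ((51.44615936279297, 131.56924438476562), (30.7606143951416, 17.86100196838379), 82.87498474121094)
[318 133  16  30 444] [325.6 147.7] [[456.  173.8  10. ]] ((325.5, 147.5), (29.0, 15.0), 90.0)
[ 16 244  37  32 900] [ 34.  259.1] [[ 652.7 -323.6   10. ]] ((33.9999885559082, 259.0), (33.941123962402344, 32.52690887451172), 45.0)
20 102.52087005354115 [[529.0736578382289, 23.98516762659058, 20.0], [515.8314189846632, 125.64721515013883, 20.0], [545.3035321605503, 51.90482031875891, 20.0], [537.3109037600318, 115.66834611185956, 20.0], [552.9607562560095, 64.77438538835094, 20.0], [545.0333654969945, 102.41917811701889, 20.0]]
25 101.3
[... 193 characters left out ...]
25.0], [551.251773229261, 64.7311340910505, 25.0], [543.4171851664154, 101.93523474736311, 25.0]]
30 100.12053091451526 [[526.2149646159127, 24.853670152339106, 30.0], [513.2827686267115, 124.135486299614, 30.0], [542.0648460398418, 52.11963511175583, 30.0], [534.2593504520221, 114.39025427498167, 30.0], [549.5427902025125, 64.68788279375009, 30.0], [541.8010048358364, 101.45129137770734, 30.0]]
35 98.92036134500232 [[524.7856180047545, 25.28792141521336, 35.0], [512.0084434477357, 123.37962187435159, 35.0], [540.4455029794876, 52.227042508254286, 35.0], [532.7335737980173, 113.75120835654272, 35.0], [547.8338071757639, 64.64463149644968, 35.0], [540.1848245052573, 100.96734800805156, 35.0]]
```

Run:
```python
from rig import *
from h import *
np.set_printoptions(precision=1,suppress=True)
c=get_calibration("top")
ex=np.array([.9925,.1227]);f=np.array([580.5,82.5])
for z in range(110,180,6):
    P=onplane(c,[(160+70/6,135+325/6),(160+548/6,135+262/6)],z)
    m=P.mean(0)[:2]; x=(m-f)@ex-75
    print(z,P.round(0).tolist(),np.linalg.norm(P[1]-P[0]),"r",np.hypot(77-x,z-40),"a",np.arctan2(z-40,77-x))
```

```text
110 [[598.0, 204.0, 110.0], [628.0, -28.0, 110.0]] 234.16012771258613 r 138.2761318535721 a 0.5308115970112838
116 [[597.0, 203.0, 116.0], [627.0, -28.0, 116.0]] 233.0682522394507 r 142.019334378453 a 0.5646715765605869
122 [[596.0, 202.0, 122.0], [627.0, -28.0, 122.0]] 231.97637676631533 r 145.91690258789356 a 0.5967578916789211
128 [[596.0, 201.0, 128.0], [626.0, -28.0, 128.0]] 230.88450129317988 r 149.9568004827539 a 0.6271452864955088
134 [[595.0, 200.0, 134.0], [625.0, -28.0, 134.0]] 229.79262582004444 r 154.12783651189594 a 0.6559133782061287
140 [[594.0, 199.0, 140.0], [624.0, -27.0, 140.0]] 228.70075034690905 r 158.41965279372553 a 0.6831442742341032
146 [[594.0, 198.0, 146.0], [624.0, -27.0, 146.0]] 227.60887487377363 r 162.822698728909 a 0.7089206874181772
152 [[593.0, 198.0, 152.0], [623.0, -27.0, 152.0]] 226.51699940063818 r 167.32819391267927 a 0.7333244860401231
158 [[593.0, 197.0, 158.0], [622.0, -27.0, 158.0]] 225.4251239275028 r 171.92808427196226 a 0.756435612359216
164 [[592.0, 196.0, 164.0], [621.0, -27.0, 164.0]] 224.33324845436738 r 176.61499446934934 a 0.778331305754959
170 [[591.0, 195.0, 170.0], [621.0, -27.0, 170.0]] 223.24137298123193 r 181.38217886006143 a 0.7990855722354726
176 [[591.0, 194.0, 176.0], [620.0, -26.0, 176.0]] 222.14949750809654 r 186.22347266462398 a 0.8187688492617266
```

Request:
send_rows:
  moves:
    - [0.009, 0.048, 0.02, 0]
    - [0.009, 0.048, 0.02, 0]
    - [0.009, 0.048, 0.02, 0]
    - [0, 0, 0.035, 0]
    - [0, 0, 0.035, 0]

```text
time: 2.17
ee_pos: [623.6, 97.1, 198.9]
tcp_rot: [[0.004, 1.0, 0.006], [1.0, -0.004, -0.003], [-0.003, 0.006, -1.0]]
contact_force: [0.1, 0.5, -0.5]
gripper_width: -0.2
```

Run:
```python
from rig import *
import cv2
im=read_camera("scene");cv2.imwrite("pics/s2.png",cv2.resize(im[60:260,130:350],None,fx=3.5,fy=3,interpolation=cv2.INTER_CUBIC))
s=get_state();print(s['ee_pos'],s['contact_force'])
```

```text
[620.12908838  97.06667007 192.72495817] [-2.7267552   0.18350749 -3.80242073]
```

View pics/s2.png

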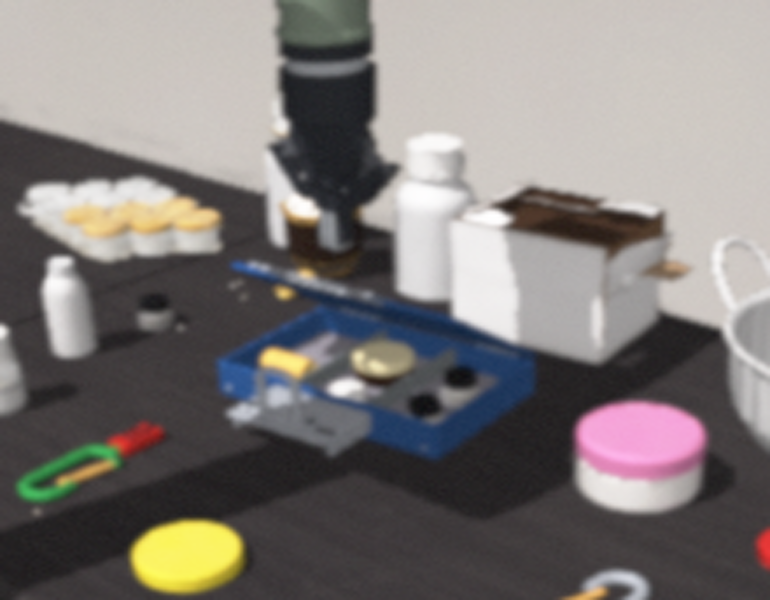

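Request:
send_rows:
  moves:
    - [-0.004, 0, 0.015, 0]
    - [-0.003, 0, 0.015, 0]
    - [0, 0, 0.015, 0]
    - [0, 0, 0.015, 0]
    - [0, 0, 0.015, 0]

```text
time: 2.85
ee_pos: [622.1, 91.0, 118.6]
tcp_rot: [[0.005, 1.0, 0.004], [1.0, -0.005, -0.003], [-0.003, 0.004, -1.0]]
contact_force: [-1.0, 0.0, 2.5]
gripper_width: -0.1
```

Request:
send_rows:
  moves:
    - [0, 0, 0.012, 0]
    - [0, 0, 0.012, 0]
    - [0, 0, 0.01, 0]
    - [0, 0, 0.006, 0]
    - [0, 0, 0.004, 0]

```text
time: 3.48
ee_pos: [620.9, 90.7, 71.4]
tcp_rot: [[0.006, 1.0, -0.0], [1.0, -0.006, -0.003], [-0.003, -0.0, -1.0]]
contact_force: [-8.2, -0.1, 23.7]
gripper_width: 0.2
```

Request:
send_rows:
  moves:
    - [0, 0, -0.02, 0]
    - [0, 0, -0.03, 0]
    - [0, 0, -0.04, 0]
    - [0, -0.04, -0.04, 0]
    - [-0.02, -0.05, -0.03, 0]
  jaw: -1

```text
time: 4.1
ee_pos: [531.5, 72.0, 232.5]
tcp_rot: [[0.005, 1.0, -0.0], [1.0, -0.005, -0.003], [-0.003, -0.0, -1.0]]
contact_force: [0.5, -0.2, 0.4]
gripper_width: 0.0
```

Request:
send_rows:
  moves:
    - [-0.03, -0.05, -0.02, 0]
    - [0, -0.04, 0, 0]
    - [0, -0.01, 0, 0]
    - [0, 0, 0, 0]
    - [0, 0, 0, 0]
  jaw: 0

```text
time: 4.72
ee_pos: [431.2, 41.2, 257.2]
tcp_rot: [[0.005, 1.0, 0.015], [1.0, -0.005, -0.004], [-0.004, 0.015, -1.0]]
contact_force: [0.5, 0.5, 1.0]
gripper_width: 42.5
```

Run:
```python
from rig import *
from h import *
import pickle
c=get_calibration("wrist");s=get_state();im=read_camera("wrist");cv2.imwrite("pics/w3.png",cv2.resize(im,(800,600),interpolation=cv2.INTER_CUBIC));pickle.dump((c,im,s),open("w3.pkl","wb"))
im=read_camera("scene");cv2.imwrite("pics/s3.png",cv2.resize(im[145:225,180:300],None,fx=6,fy=6,interpolation=cv2.INTER_CUBIC))
print(s['ee_pos'],s['joint_velocities'].round(1))
```

```text
[431.24457697  41.17094963 257.236526  ] [ 0.   0.3 -0.4  0.1 -0.4 -0. ]
```

View pics/w3.png

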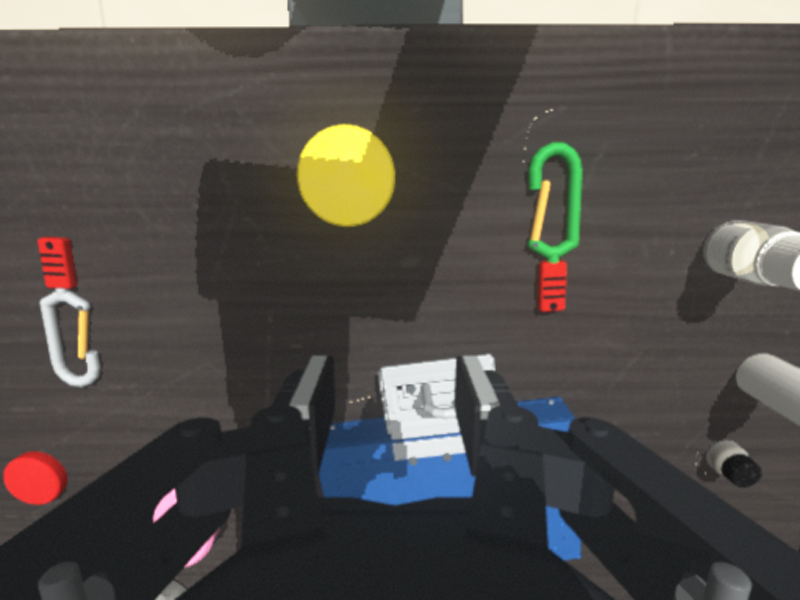

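View pics/s3.png

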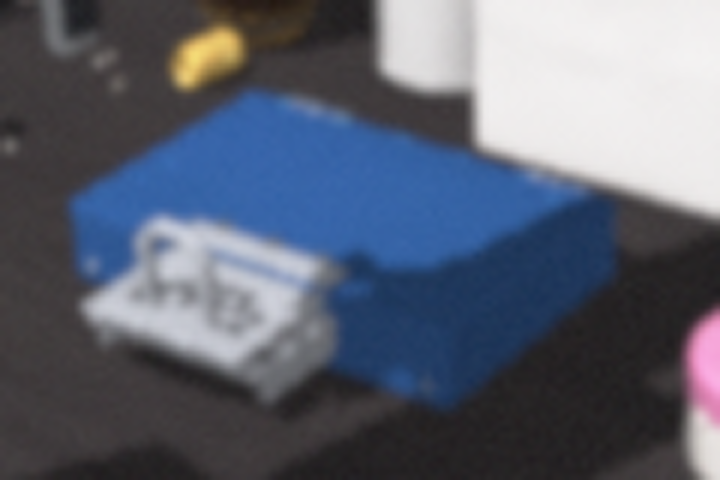

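Run:
```python
from h import *
import pickle
np.set_printoptions(precision=1,suppress=True)
c,im,s=pickle.load(open("w3.pkl","rb"))
cv2.imwrite("pics/w3c.png",cv2.resize(im[220:310,200:330],None,fx=6,fy=6,interpolation=cv2.INTER_CUBIC))
# predicted
f=np.array([582.5,82.5]);ex=np.array([.9925,.1227]);ey=np.array([-.1227,.9925])
for off in (0,6):
  for y in(-18,18):
    w=f-45*ex+(y+off)*ey
    q=proj(c,[[*w,43],[*w,72]]); print(off,y,w,((q-[200,220])*6).tolist())
h=cv2.cvtColor(im,cv2.COLOR_BGR2HSV)
m=cv2.inRange(h,(0,120,80),(8,255,255))|cv2.inRange(h,(172,120,80),(180,255,255))
n,l,st,ce=cv2.connectedComponentsWithStats(m)
for i in range(1,n):
    if st[i,4]>40: print(st[i],ce[i],onplane(c,[ce[i]],10))
```

```text
0 -18 [540.   59.1] [[410.1416938886655, 187.40840899380498], [417.34905611200156, 256.79734089659144]]
0 18 [535.6  94.8] [[573.2831592625548, 168.8963327236072], [593.9009333445674, 237.06472003766567]]
6 -18 [539.3  65.1] [[437.2427033391547, 184.33545567781584], [446.6700650463472, 253.52339207880607]]
6 18 [534.9 100.8] [[600.5973934808765, 165.7937172793853], [623.4710787968021, 233.75529393582008]]
[ 24 151  25  34 666] [ 36.4 167.6] [[ 433.  -250.3   10. ]]
[344 166  19  34 575] [352.8 182.7] [[455.6 173.5  10. ]]
[   2  288   41   35 1103] [ 22.  305.5] [[ 651.7 -323.1   10. ]]
```

View pics/w3c.png

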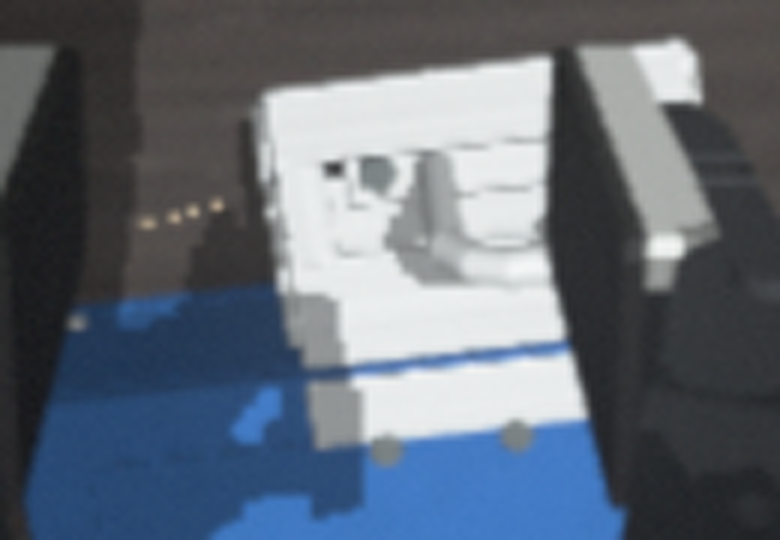

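Request:
send_rows:
  moves:
    - [-0.058, 0.001, 0.015, 0]
    - [-0.058, 0.001, 0.02, 0]
    - [-0.058, 0.001, 0.02, 0]
    - [-0.058, 0.001, 0.02, 0]
    - [-0.055, 0, 0.02, 3.6]
  jaw: 0.1

```text
time: 5.45
ee_pos: [443.9, -251.2, 162.3]
tcp_rot: [[0.057, 0.998, 0.022], [0.998, -0.057, -0.005], [-0.004, 0.022, -1.0]]
contact_force: [1.2, -0.1, 0.3]
gripper_width: 47.1
```

Run:
```python
from rig import *
from h import *
import pickle
read_camera("wrist")
c=get_calibration("wrist");s=get_state();im=read_camera("wrist");cv2.imwrite("pics/w4.png",cv2.resize(im,(800,600),interpolation=cv2.INTER_CUBIC));pickle.dump((c,im,s),open("w4.pkl","wb"))
print(s['ee_pos'],s['tcp_rot'].round(3),s['joint_velocities'].round(1),s['gripper_width'])
```

```text
[ 442.71534852 -257.1542072   159.80808285] [[ 0.063  0.998  0.019]
 [ 0.998 -0.063 -0.009]
 [-0.007  0.02  -1.   ]] [ 4.  -4.   3.1  2.   6.1  2.8] 47.270497959157034
```

View pics/w4.png

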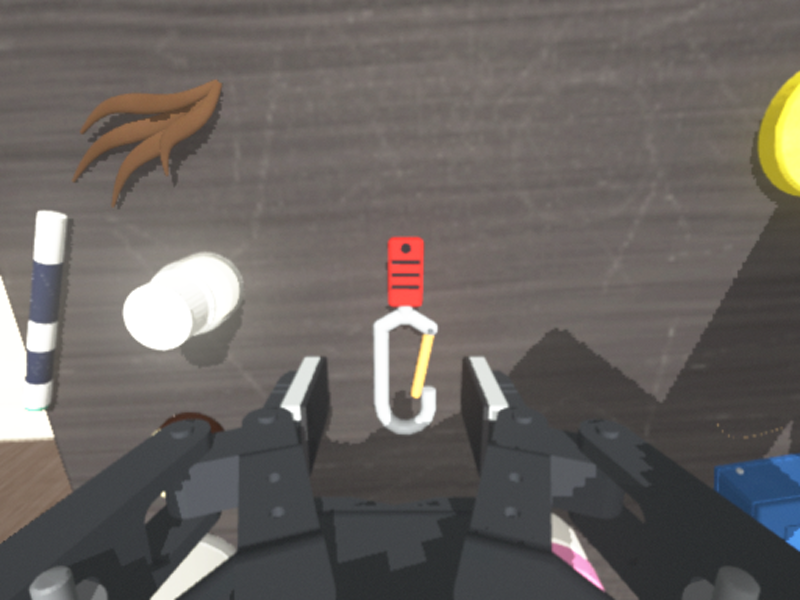

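Run:
```python
from h import *
import pickle
np.set_printoptions(precision=2,suppress=True)
c,im,s=pickle.load(open("w4.pkl","rb"))
h=cv2.cvtColor(im,cv2.COLOR_BGR2HSV)
m=cv2.inRange(h,(0,120,80),(8,255,255))|cv2.inRange(h,(172,120,80),(180,255,255))
n,l,st,ce=cv2.connectedComponentsWithStats(m)
i=1+np.argmax([st[k,4] if 200<ce[k][0]<300 and ce[k][1]<220 else 0 for k in range(1,n)])
r=cv2.minAreaRect(np.argwhere(l==i)[:,::-1].astype(np.float32));print(st[i],ce[i],r)
b=onplane(c,cv2.boxPoints(r),11);print(b)
T=onplane(c,[ce[i]],11)[0]
# axis from tail and bend
g=cv2.inRange(h,(0,0,110),(180,60,255));n2,l2,st2,ce2=cv2.connectedComponentsWithStats(g)
for k in range(1,n2):
    if 230<ce2[k][0]<290 and st2[k,4]>60 and ce2[k][1]<290:
        ys,xs=np.where(l2==k);B=onplane(c,np.c_[xs,ys],6);d=B[:,:2]-T[:2];print("loop",st2[k],"reach",d[:,0].max()); 
        w=B[np.argmax(B[:,0])];print(w)
        fa=B[(d[:,0]>75)&(d[:,0]<108)]
        # straight side: min y per x bin
        for x0 in range(45,90,10):
            q=B[(d[:,0]>x0)&(d[:,0]<x0+10)];print(x0,q[:,1].min(),q[:,1].max())
R=s['tcp_rot'];print("T",T,"tool delta",R.T@(np.array([T[0],T[1],0])-np.array([*s['ee_pos'][:2],0])),"yaw tool x",np.degrees(np.arctan2(R[1,0],R[0,0])))
```

```text
[248 151  24  46 912] [259.   173.61] ((259.5, 173.5), (23.0, 45.0), 0.0)
[[ 455.03 -265.11   11.  ]
 [ 410.24 -262.09   11.  ]
 [ 411.58 -240.27   11.  ]
 [ 456.42 -242.22   11.  ]]
T [ 432.86 -252.88   11.  ] tool delta [  3.65 -10.1   -0.23] yaw tool x 86.39913769058525
```

Request:
send_rows:
  moves:
    - [0.005, -0.013, 0.02, 0]
    - [0, 0, 0.03, 0]
    - [0, 0, 0.03, 0]
    - [0, 0, 0.025, 0]
    - [0, 0, 0, 0]
  jaw: 0.1

```text
time: 6.18
ee_pos: [434.6, -248.3, 51.0]
tcp_rot: [[0.061, 0.998, 0.018], [0.998, -0.061, -0.002], [-0.001, 0.018, -1.0]]
contact_force: [-0.1, -0.4, -0.0]
gripper_width: 46.9
```

Run:
```python
from rig import *
from h import *
s=get_state();im=read_camera("wrist");cv2.imwrite("pics/w5.png",im)
print(s['ee_pos'],s['tcp_rot'].round(3),s['joint_velocities'].round(1),s['gripper_width'])
```

```text
[ 434.61844546 -248.27050397   51.03360692] [[ 0.061  0.998  0.018]
 [ 0.998 -0.061 -0.002]
 [-0.001  0.018 -1.   ]] [ 0.5 -0.9 -1.8  0.  -0.3  0.1] 46.9380610151761
```

View pics/w5.png

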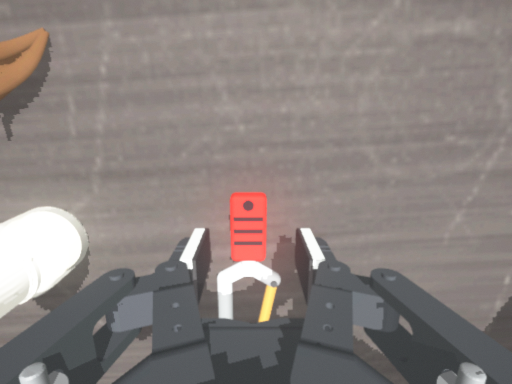

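Request:
send_rows:
  moves:
    - [-0.004, -0.001, 0.012, 0]
    - [0, 0, 0.008, 0]
    - [0, 0, 0.004, 0]
    - [0, 0, 0, 0]
    - [0, 0, 0, 0]
  jaw: 0.1

```text
time: 6.85
ee_pos: [437.5, -255.1, 29.9]
tcp_rot: [[0.06, 0.998, 0.025], [0.998, -0.06, -0.008], [-0.006, 0.025, -1.0]]
contact_force: [0.7, -0.0, -0.5]
gripper_width: 47.1
```

Request:
send_rows:
  moves:
    - [0.002, -0.004, 0.002, 0]
    - [0, 0, 0, 0]
    - [0, 0, 0, 0]
    - [0, 0, 0, 0]
    - [0, 0, 0, 0]
  jaw: 0.1

```text
time: 7.48
ee_pos: [433.6, -252.9, 28.3]
tcp_rot: [[0.06, 0.998, 0.026], [0.998, -0.06, -0.009], [-0.007, 0.026, -1.0]]
contact_force: [-0.6, 0.4, -1.7]
gripper_width: 46.7
```

Request:
send_rows:
  moves:
    - [0, 0, 0, 0]
    - [0, 0, 0, 0]
    - [0, 0, 0, 0]
    - [0, 0, 0, 0]
    - [0, 0, 0, 0]
  jaw: -1
  grip_force: 100

```text
time: 8.1
ee_pos: [433.7, -252.8, 28.9]
tcp_rot: [[0.06, 0.998, 0.026], [0.998, -0.06, -0.008], [-0.007, 0.026, -1.0]]
contact_force: [0.0, -0.8, 0.6]
gripper_width: 18.3
```

Run:
```python
from rig import *
from h import *
s=get_state();im=read_camera("wrist");cv2.imwrite("pics/w6.png",cv2.resize(im[150:384,150:350],None,fx=3,fy=2.5,interpolation=cv2.INTER_CUBIC))
im=read_camera("scene");cv2.imwrite("pics/s6.png",cv2.resize(im[200:320,220:380],None,fx=4.5,fy=4.5,interpolation=cv2.INTER_CUBIC))
s=get_state();print(s['ee_pos'],s['gripper_width'],s['contact_force'])
```

```text
[ 433.70183777 -252.81691084   28.84879159] 18.904822431234305 [0.16824542 0.71666393 0.95111746]
```

View pics/w6.png

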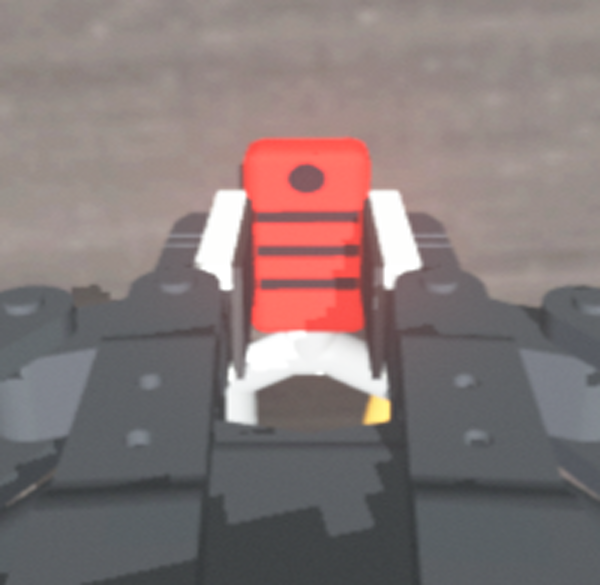

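View pics/s6.png

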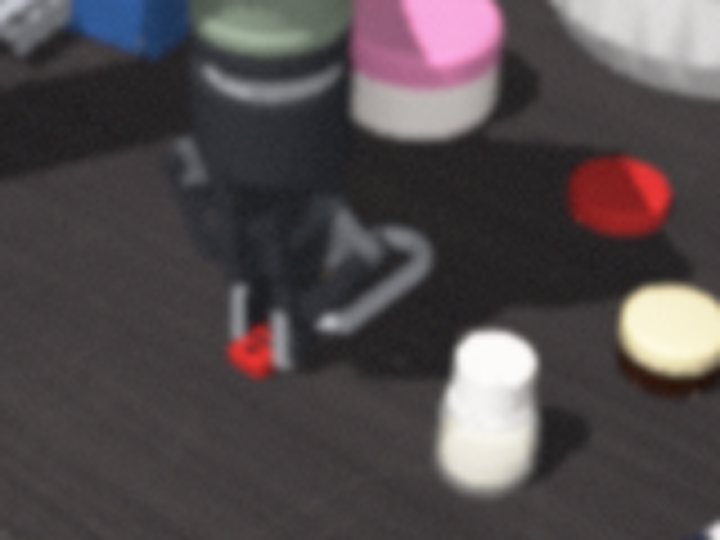

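Run:
```python
from rig import *
from h import *
np.set_printoptions(precision=2,suppress=True)
c=get_calibration("wrist");s=get_state()
P=onplane(c,[(252.3,206),(252.3,282)],12);print(P,P.mean(0),np.linalg.norm(P[1]-P[0]),s['ee_pos'],s['torque'])
```

```text
[[ 409.99 -253.26   12.  ]
 [ 454.6  -255.94   12.  ]] [ 432.3 -254.6   12. ] 44.69179423139151 [ 433.7  -252.82   28.85] [ 0.1   0.01 -0.01]
```

Request:
send_rows:
  moves:
    - [0, 0, -0.02, 0]
    - [0, 0, -0.03, 0]
    - [0, 0, -0.03, 0]
    - [0, 0, -0.03, 0]
    - [0, 0, 0, 0]
  jaw: -1

```text
time: 8.82
ee_pos: [429.0, -250.7, 138.9]
tcp_rot: [[0.06, 0.998, 0.021], [0.998, -0.06, -0.005], [-0.004, 0.021, -1.0]]
contact_force: [-0.2, 0.7, -1.6]
gripper_width: 18.8
```

Run:
```python
from rig import *
from h import *
im=read_camera("wrist");cv2.imwrite("pics/w7.png",cv2.resize(im[150:384,150:350],None,fx=3,fy=2.5,interpolation=cv2.INTER_CUBIC))
im=read_camera("scene");cv2.imwrite("pics/s7.png",cv2.resize(im[170:290,220:380],None,fx=4.5,fy=4.5,interpolation=cv2.INTER_CUBIC))
s=get_state();print(s['time'],s['ee_pos'],s['tcp_rot'].round(3),s['gripper_width'],s['contact_force'],s['torque'])
```

```text
8.925 [ 427.03068099 -249.01549412  135.9161837 ] [[ 0.06   0.998  0.016]
 [ 0.998 -0.06  -0.001]
 [ 0.     0.016 -1.   ]] 18.64356380817713 [-1.12673531  0.53856296 -1.38205752] [-0.05125369  0.10459412 -0.06889324]
```

View pics/w7.png

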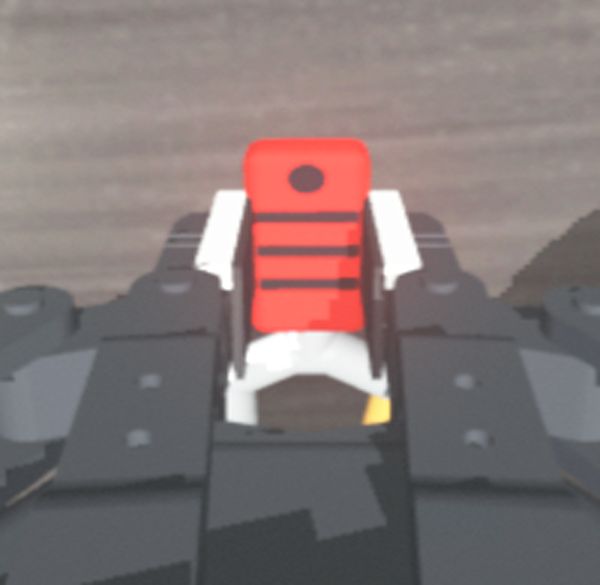

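View pics/s7.png

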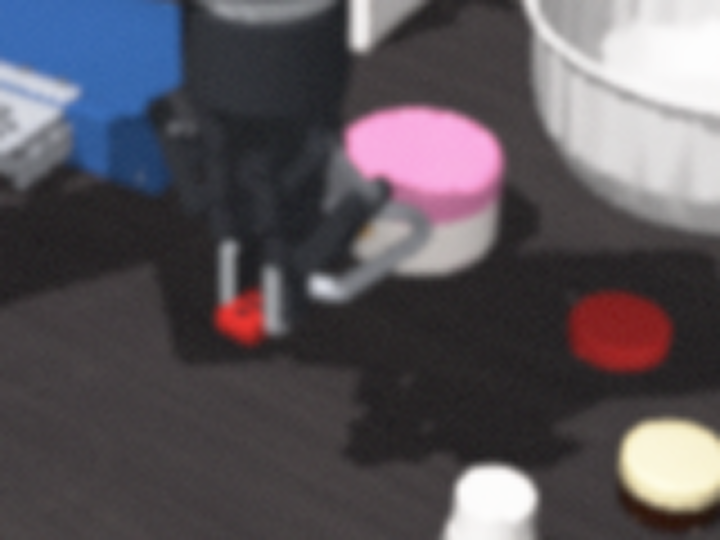

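Request:
send_rows:
  moves:
    - [0.05, 0.006, 0, 0]
    - [0.055, 0.006, 0, 0]
    - [0.055, 0.006, 0, 0]
    - [0.055, 0.006, 0, 0]
    - [0.02, 0.0, 0, -10.5]

```text
time: 9.55
ee_pos: [460.9, -9.6, 127.1]
tcp_rot: [[-0.121, 0.993, 0.001], [0.993, 0.121, 0.005], [0.005, 0.002, -1.0]]
contact_force: [-0.1, -0.9, -1.3]
gripper_width: 18.4
```

Request:
send_rows:
  moves:
    - [0, 0, 0, 0]
    - [0, 0, 0, 0]
    - [0, 0, 0.01, 0]
    - [0, 0, 0, 0]
    - [0, 0, 0, 0]

```text
time: 10.18
ee_pos: [457.5, -10.2, 111.8]
tcp_rot: [[-0.115, 0.993, -0.008], [0.993, 0.115, 0.006], [0.007, -0.007, -1.0]]
contact_force: [1.2, 1.0, -0.3]
gripper_width: 18.9
```

```bash
cat > st.py <<'E'
from rig import *
from h import *
np.set_printoptions(precision=2,suppress=True)
LEG=np.array([539.3,65.1])
def rep(s=None):
    s=s or get_state();R=s['tcp_rot'];p=s['ee_pos']
    yaw=np.arctan2(R[1,0],R[0,0])-np.pi/2
    hx=np.array([np.cos(yaw),np.sin(yaw)]);hy=np.array([-hx[1],hx[0]])
    o=p+R@np.array([0,-1.7,23]);o2=o[:2]
    d=LEG-o2
    print("t %.2f"%s['time'],"tcp",p,"yaw %.1f"%np.degrees(yaw),"leg in hook",d@hx,d@hy,"z0 %.1f"%(p[2]-28.9),"zbend %.1f"%(p[2]-23+99*(R[2,1]-.026)),"Rz",R[2])
    f=s['contact_force'];print("F hook axes",f[:2]@hx,f[:2]@hy,f[2],"T",s['torque'],"w",s['gripper_width'])
if __name__=="__main__": rep()
E
python3 st.py
```

```text
t 10.18 tcp [457.48 -10.24 111.82] yaw 6.6 leg in hook 91.82199434818487 65.25398976671165 z0 82.9 zbend 85.5 Rz [ 0.01 -0.01 -1.  ]
F hook axes 1.2602931611876977 0.8155774069283125 -0.3216885178718123 T [ 0.01  0.04 -0.01] w 18.903634941273733
```

Request:
send_rows:
  moves:
    - [0.014, 0.009, 0, 0]
    - [0.012, 0.008, 0, 0]
    - [0, 0, 0.01, 0]
    - [0, 0, 0.01, 0]
    - [0, 0, 0, 0]

```text
time: 10.8
ee_pos: [472.7, 19.8, 90.8]
tcp_rot: [[-0.115, 0.993, -0.007], [0.993, 0.115, 0.006], [0.007, -0.006, -1.0]]
contact_force: [-0.4, -0.1, -1.4]
gripper_width: 18.7
```

Run:
```python
from st import *
rep()
for n,sl in (("scene",(slice(130,230),slice(160,310))),("top",(slice(150,260),slice(170,290))),("wrist",(slice(0,384),slice(0,512)))):
    im=read_camera(n); k=750/(sl[1].stop-sl[1].start);cv2.imwrite(f"pics/a_{n}.png",cv2.resize(im[sl],None,fx=k,fy=k,interpolation=cv2.INTER_CUBIC))
rep()
```

```text
t 10.80 tcp [472.72  19.82  90.78] yaw 6.6 leg in hook 73.19472707099392 37.16281963112905 z0 61.9 zbend 64.6 Rz [ 0.01 -0.01 -1.  ]
F hook axes -0.42166433626248384 -0.026524773282560626 -1.4117386562362952 T [0.01 0.03 0.  ] w 18.690425440560368
t 10.95 tcp [473.8   19.46  92.01] yaw 6.6 leg in hook 72.08680203385877 37.681753027666424 z0 63.1 zbend 66.1 Rz [ 0.01 -0.   -1.  ]
F hook axes 0.49632864664202253 -0.23075281951551477 -0.49566793400308684 T [0.04 0.04 0.02] w 18.573283009768584
```

View pics/a_scene.png

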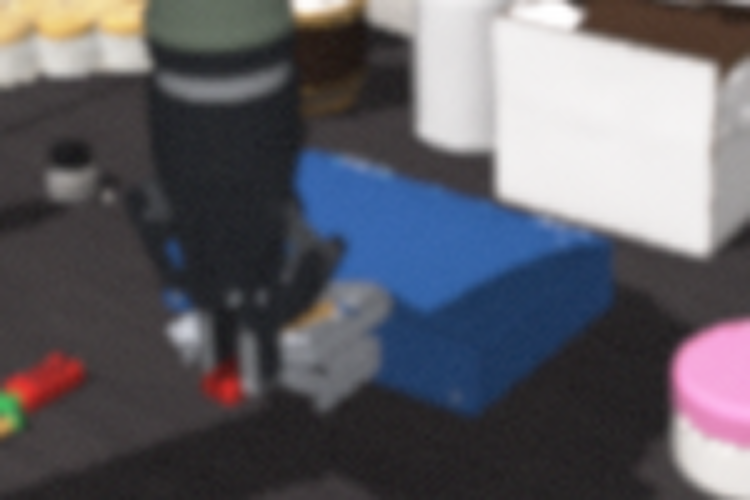

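View pics/a_top.png

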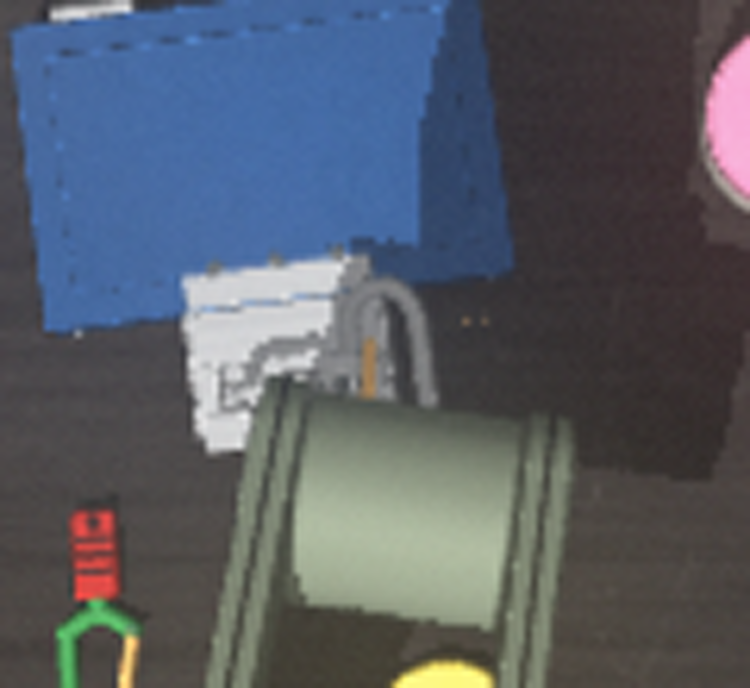

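View pics/a_wrist.png

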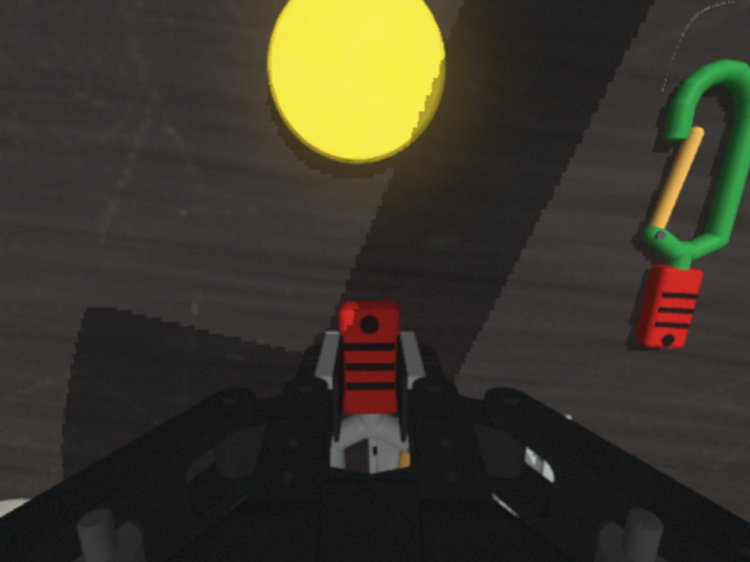

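Run:
```python
from st import *
c=get_calibration("top")
read=cv2.imread
im=read_camera("top")
s=get_state()
x0,y0,k=200,190,12
a=cv2.resize(im[y0:y0+45,x0:x0+50],None,fx=k,fy=k,interpolation=cv2.INTER_CUBIC)
q=lambda X:[(int(round((u-x0+.5)*k)),int(round((v-y0+.5)*k))) for u,v in proj(c,X)]
R=s['tcp_rot'];yaw=np.arctan2(R[1,0],R[0,0])-np.pi/2
hx=np.array([np.cos(yaw),np.sin(yaw)]);hy=np.array([-hx[1],hx[0]])
o=s['ee_pos']+R@np.array([0,-1.7,23])
def H(x,y): return [*(o[:2]+x*hx+y*hy),o[2]+x*(R[2,1]-.026)]
b=a.copy()
p=q([[*LEG,43],[*LEG,86]]);cv2.line(b,p[0],p[1],(0,0,255),1)
for X in ((83,16.5),(83,11.5),(83,21.5),(118.5,0),(86,8),(80,-21)):
    cv2.circle(b,q([H(*X)])[0],3,(0,255,0),-1)
cv2.imwrite("pics/b_top.png",np.vstack([b]));cv2.imwrite("pics/b_top0.png",a);rep(s)
```

```text
t 11.00 tcp [474.02  19.41  92.26] yaw 6.6 leg in hook 71.85051244635808 37.76781744984343 z0 63.4 zbend 66.4 Rz [ 0.01 -0.   -1.  ]
F hook axes 0.19046480422568304 -0.11078406489153164 -1.5341932083583967 T [0.   0.02 0.  ] w 18.38235148915077
```

View pics/b_top.png

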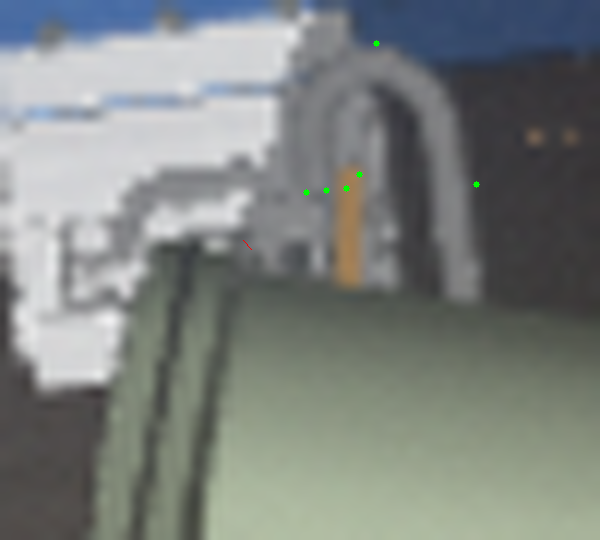

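View pics/b_top0.png

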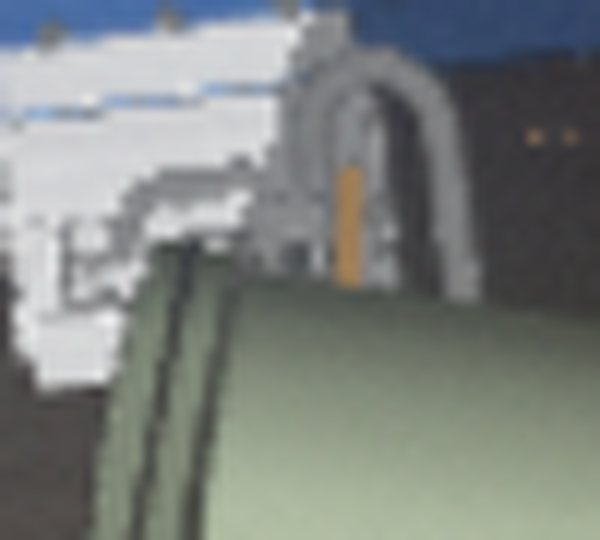

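Request:
send_rows:
  moves:
    - [0, -0.002, 0.004, 0]
    - [0, -0.001, 0.004, 0]
    - [0, 0, 0, 0]
    - [0, 0, 0, 0]
    - [0, 0, 0, 0]

```text
time: 11.62
ee_pos: [471.1, 18.6, 84.3]
tcp_rot: [[-0.114, 0.993, -0.002], [0.993, 0.114, 0.005], [0.006, -0.002, -1.0]]
contact_force: [0.1, 0.7, -1.7]
gripper_width: 18.6
```

```bash
python3 st.py
```

```text
t 11.62 tcp [471.15  18.62  84.33] yaw 6.5 leg in hook 74.7415464229114 38.28891433723565 z0 55.4 zbend 58.6 Rz [ 0.01 -0.   -1.  ]
F hook axes 0.13917046164211488 0.7238309913365116 -1.6699843199937654 T [-0.02  0.07 -0.04] w 18.562921189086264
```

Request:
send_rows:
  moves:
    - [0.003, 0, 0, 0]
    - [0.003, 0, 0, 0]
    - [0.002, 0, 0, 0]
    - [0.001, 0, 0, 0]
    - [0, 0, 0, 0]

```text
time: 12.25
ee_pos: [470.3, 28.4, 84.6]
tcp_rot: [[-0.114, 0.993, -0.002], [0.993, 0.114, 0.005], [0.006, -0.001, -1.0]]
contact_force: [-0.5, 0.2, -1.0]
gripper_width: 18.6
```

```bash
python3 st.py
```

```text
t 12.25 tcp [470.3   28.43  84.64] yaw 6.6 leg in hook 74.46859698385755 28.416025892722097 z0 55.7 zbend 58.9 Rz [ 0.01 -0.   -1.  ]
F hook axes -0.5155705768825073 0.29537683148136284 -1.0192940220213154 T [-0.05  0.06 -0.06] w 18.5599816457992
```

Request:
send_rows:
  moves:
    - [0.0015, 0, 0, 0]
    - [0.0015, 0, 0, 0]
    - [0.001, 0, 0, 0]
    - [0.001, 0, 0, 0]
    - [0, 0, 0, 0]

```text
time: 12.88
ee_pos: [469.7, 33.7, 84.6]
tcp_rot: [[-0.114, 0.993, -0.002], [0.993, 0.114, 0.005], [0.006, -0.001, -1.0]]
contact_force: [0.3, 0.7, -1.4]
gripper_width: 18.7
```

```bash
python3 st.py
```

```text
t 12.88 tcp [469.69  33.66  84.64] yaw 6.6 leg in hook 74.4712916271241 23.16813145454653 z0 55.7 zbend 58.9 Rz [ 0.01 -0.   -1.  ]
F hook axes 0.4153049436959099 0.681250862642766 -1.4114482186602493 T [-0.01  0.06 -0.02] w 18.691641803616143
```

Request:
send_rows:
  moves:
    - [0.0012, 0, 0, 0]
    - [0.0012, 0, 0, 0]
    - [0.001, 0, 0, 0]
    - [0.001, 0, 0, 0]
    - [0, 0, 0, 0]

```text
time: 13.5
ee_pos: [469.1, 38.3, 84.7]
tcp_rot: [[-0.114, 0.993, -0.002], [0.993, 0.114, 0.005], [0.005, -0.001, -1.0]]
contact_force: [-0.2, 0.5, -0.5]
gripper_width: 18.6
```

```bash
python3 st.py
```

```text
t 13.50 tcp [469.13  38.33  84.67] yaw 6.6 leg in hook 74.49780469022743 18.461790320585738 z0 55.8 zbend 59.0 Rz [ 0.01 -0.   -1.  ]
F hook axes -0.10136210834516196 0.472808066963654 -0.49542933657912647 T [-0.07  0.06  0.02] w 18.60785942271565
```

Request:
send_rows:
  moves:
    - [0.0012, 0, 0, 0]
    - [0.001, 0, 0, 0]
    - [0.001, 0, 0, 0]
    - [0.001, 0, 0, 0]
    - [0, 0, 0, 0]

```text
time: 14.12
ee_pos: [468.9, 40.6, 84.8]
tcp_rot: [[-0.113, 0.994, -0.001], [0.994, 0.113, 0.001], [0.002, -0.001, -1.0]]
contact_force: [-0.6, -3.5, -1.0]
gripper_width: 18.7
```

```bash
python3 st.py
```

```text
t 14.12 tcp [468.94  40.6   84.81] yaw 6.5 leg in hook 74.40761625639303 16.35550372696721 z0 55.9 zbend 59.1 Rz [ 0. -0. -1.]
F hook axes -0.9983775936991104 -3.457974916448838 -0.95752679635146 T [-0.65  0.12 -0.29] w 18.749900646721006
```

Request:
send_rows:
  moves:
    - [0.002, 0, 0, 0]
    - [0.002, 0, 0, 0]
    - [0.002, 0, 0, 0]
    - [0.0015, 0, 0, 0]
    - [0.0015, 0, 0, 0]

```text
time: 14.75
ee_pos: [469.0, 47.1, 85.1]
tcp_rot: [[-0.112, 0.994, 0.001], [0.994, 0.112, -0.004], [-0.004, 0.0, -1.0]]
contact_force: [-0.1, -7.9, -1.5]
gripper_width: 18.7
```

```bash
python3 st.py
```

```text
t 14.75 tcp [468.98  47.15  85.08] yaw 6.4 leg in hook 73.57934939082611 10.094176702164575 z0 56.2 zbend 59.5 Rz [-0.  0. -1.]
F hook axes -0.9966185160938287 -7.831626808545265 -1.492999387238373 T [-1.35  0.05 -0.55] w 18.697947134639254
```

Request:
send_rows:
  moves:
    - [0.0006, -0.001, 0, 0]
    - [0.0006, -0.001, 0, 0]
    - [0.0006, -0.001, 0, 0]
    - [0.0006, -0.001, 0, 0]
    - [0.0006, -0.0005, 0, 0]

```text
time: 15.38
ee_pos: [468.0, 46.0, 85.8]
tcp_rot: [[-0.109, 0.994, 0.009], [0.994, 0.109, -0.012], [-0.013, 0.008, -1.0]]
contact_force: [0.3, -6.7, -3.0]
gripper_width: 19.0
```

```bash
python3 st.py
```

```text
t 15.38 tcp [467.95  46.01  85.79] yaw 6.3 leg in hook 74.51697077017897 11.480269369178037 z0 56.9 zbend 61.0 Rz [-0.01  0.01 -1.  ]
F hook axes -0.43616532458990437 -6.667473460862221 -2.957935478166203 T [-1.11 -0.02 -0.45] w 19.03768091828961
```

Request:
send_rows:
  moves:
    - [0.0008, -0.002, 0, 0]
    - [0.0008, -0.002, 0, 0]
    - [0.0008, -0.002, 0, 0]
    - [0.0008, -0.001, 0, 0]
    - [0.0008, -0.001, 0, 0]

```text
time: 16.0
ee_pos: [464.6, 46.7, 87.4]
tcp_rot: [[-0.106, 0.994, 0.021], [0.994, 0.107, -0.017], [-0.019, 0.019, -1.0]]
contact_force: [1.2, -6.2, -3.5]
gripper_width: 18.5
```

```bash
python3 st.py
```

```text
t 16.00 tcp [464.56  46.75  87.37] yaw 6.1 leg in hook 77.52174284122638 10.729990171635087 z0 58.5 zbend 63.7 Rz [-0.02  0.02 -1.  ]
F hook axes 0.5504109602878722 -6.341390967045424 -3.4649108441088723 T [-1.02 -0.2  -0.52] w 18.52801139694567
```

Request:
send_rows:
  moves:
    - [0.0008, -0.0015, 0.001, 0]
    - [0.0008, -0.0015, 0.001, 0]
    - [0.0008, -0.0015, 0.001, 0]
    - [0.0008, -0.0015, 0.001, 0]
    - [0.0008, -0.0015, 0.001, 0]

```text
time: 16.62
ee_pos: [463.9, 47.5, 85.4]
tcp_rot: [[-0.104, 0.994, 0.038], [0.994, 0.104, -0.022], [-0.026, 0.035, -0.999]]
contact_force: [1.2, -7.0, -1.4]
gripper_width: 18.7
```

```bash
python3 st.py
```

```text
t 16.62 tcp [463.89  47.53  85.36] yaw 5.9 leg in hook 77.70559360327636 10.252146209698168 z0 56.5 zbend 63.3 Rz [-0.03  0.04 -1.  ]
F hook axes 0.5098518129555057 -7.049018793493369 -1.4325699117736688 T [-1.02 -0.2  -0.56] w 18.67375957531356
```

Run:
```python
from st import *
c=get_calibration("top")
im=read_camera("top")
s=get_state()
x0,y0,k=200,185,13
a=cv2.resize(im[y0:y0+45,x0:x0+50],None,fx=k,fy=k,interpolation=cv2.INTER_CUBIC)
cv2.imwrite("pics/c_top0.png",a);rep(s)
im=read_camera("scene");cv2.imwrite("pics/c_scene.png",cv2.resize(im[165:225,190:270],None,fx=9,fy=9,interpolation=cv2.INTER_CUBIC))
rep()
```

```text
t 16.68 tcp [463.75  47.57  85.29] yaw 5.9 leg in hook 77.85307209134018 10.203586307375751 z0 56.4 zbend 63.2 Rz [-0.03  0.04 -1.  ]
F hook axes 0.4985736631713955 -6.103745268293615 -1.0922901902775413 T [-1.04 -0.17 -0.52] w 18.58094743447158
t 16.73 tcp [463.71  47.55  85.3 ] yaw 5.9 leg in hook 77.89897849114216 10.213128453542048 z0 56.4 zbend 63.2 Rz [-0.03  0.03 -1.  ]
F hook axes 1.0313468077206043 -5.536136832081566 -0.11137665271430952 T [-1.03 -0.14 -0.46] w 18.640115832147476
```

View pics/c_top0.png

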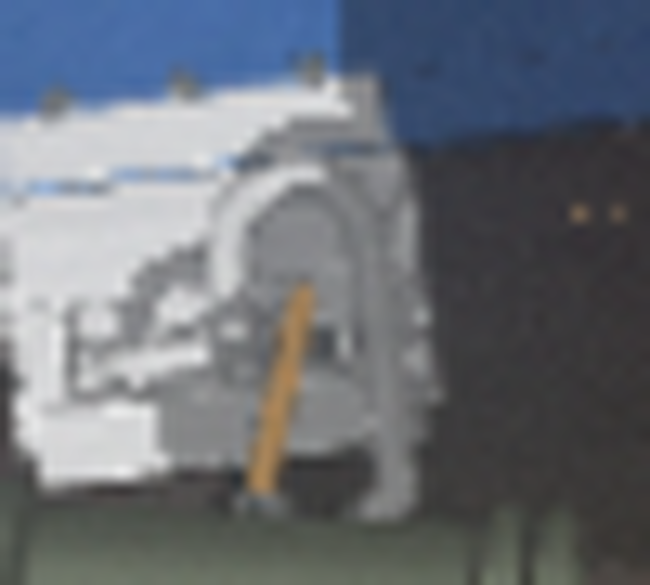

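View pics/c_scene.png

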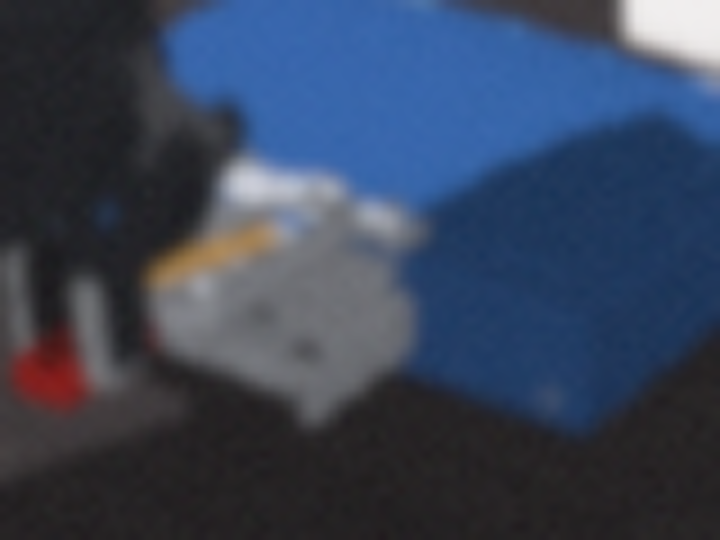

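Run:
```python
from st import *
c=get_calibration("top")
x0,y0,k=200,185,13
a=cv2.imread("pics/c_top0.png")
s=get_state();R=s['tcp_rot'];yaw=np.arctan2(R[1,0],R[0,0])-np.pi/2
hx=np.array([np.cos(yaw),np.sin(yaw)]);hy=np.array([-hx[1],hx[0]])
o=s['ee_pos']+R@np.array([0,-1.7,23])
H=lambda x,y:[*(o[:2]+x*hx+y*hy),o[2]+x*(R[2,1]-.026)]
q=lambda X:[(int(round((u-x0+.5)*k)),int(round((v-y0+.5)*k))) for u,v in proj(c,X)]
for z in (59,86): cv2.circle(a,q([[*LEG,z]])[0],int(4*4.2),(0,0,255),1)
L2=LEG+36*np.array([-.1227,.9925]); cv2.circle(a,q([[*L2,59]])[0],16,(0,0,255),1)
for X in ((83,16.5),(83,11.5),(83,21.5),(118.5,0),(38,16.5),(80,-21)): cv2.circle(a,q([H(*X)])[0],3,(0,255,0),-1)
cv2.imwrite("pics/c_top1.png",a)
```

```text
(no output)
```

View pics/c_top1.png

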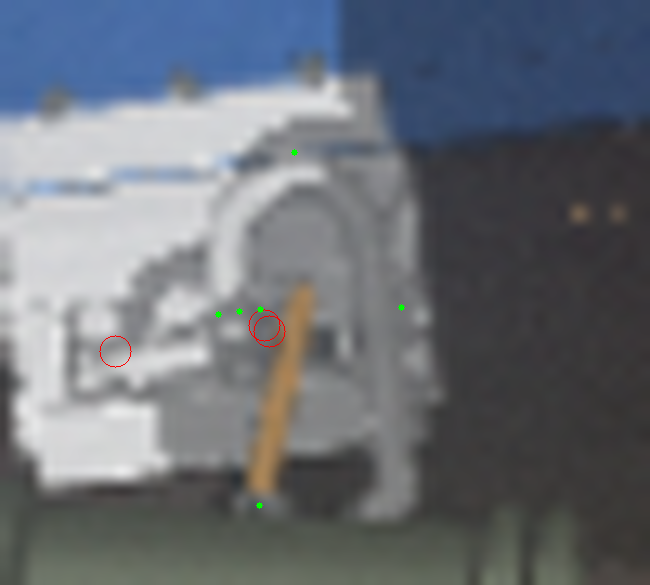

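Request:
send_rows:
  moves:
    - [0.0008, -0.0025, 0.001, 0]
    - [0.0008, -0.002, 0.001, 0]
    - [0.0008, -0.002, 0.001, 0]
    - [0.0008, -0.002, 0.001, 0]
    - [0.0008, -0.002, 0.001, 0]

```text
time: 17.35
ee_pos: [461.3, 48.3, 83.9]
tcp_rot: [[-0.1, 0.993, 0.056], [0.995, 0.102, -0.026], [-0.031, 0.054, -0.998]]
contact_force: [2.7, -6.4, -1.6]
gripper_width: 19.0
```

```bash
python3 st.py
```

```text
t 17.35 tcp [461.26  48.26  83.86] yaw 5.7 leg in hook 79.80116784842326 9.676658438056327 z0 55.0 zbend 63.6 Rz [-0.03  0.05 -1.  ]
F hook axes 2.0581636290300542 -6.622491202656536 -1.6400555722780799 T [-0.97 -0.28 -0.5 ] w 18.966927736847676
```

```bash
cat > tp.py <<'E'
from st import *
import sys
def shot(n):
    im=read_camera("top");x0,y0,k=200,185,13
    a=cv2.resize(im[y0:y0+45,x0:x0+50],None,fx=k,fy=k,interpolation=cv2.INTER_CUBIC)
    a=cv2.convertScaleAbs(a,alpha=1.3,beta=10)
    cv2.imwrite(f"pics/{n}.png",a);rep()
if __name__=="__main__": shot(sys.argv[1])
E
python3 tp.py d_top
```

```text
t 17.40 tcp [460.98  48.32  83.76] yaw 5.7 leg in hook 80.07748089237795 9.577429706319613 z0 54.9 zbend 63.4 Rz [-0.03  0.05 -1.  ]
F hook axes 0.9161516435503125 -6.346609684171383 -0.9014492443571738 T [-0.9  -0.24 -0.49] w 18.614313594668623
```

View pics/d_top.png

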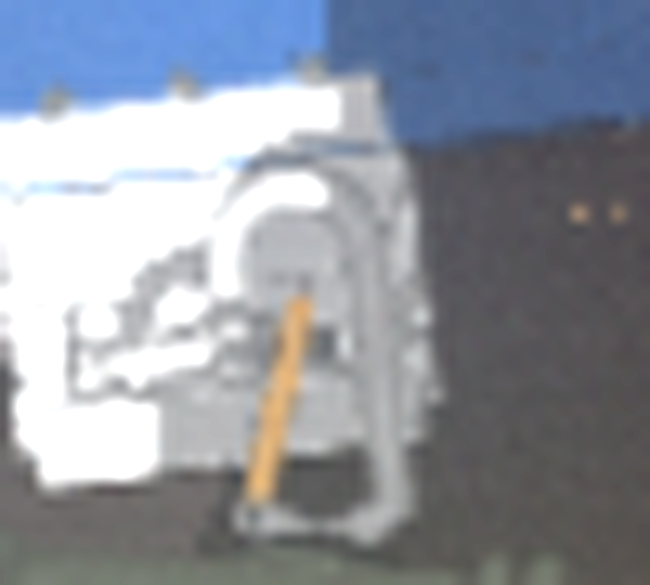

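Request:
send_rows:
  moves:
    - [0.0008, -0.0025, 0.001, 0]
    - [0.0008, -0.0025, 0.001, 0]
    - [0.0008, -0.0025, 0.001, 0]
    - [0.0008, -0.0025, 0.001, 0]
    - [0.0008, -0.002, 0.001, 0]

```text
time: 18.02
ee_pos: [457.0, 49.7, 82.0]
tcp_rot: [[-0.096, 0.993, 0.075], [0.995, 0.098, -0.028], [-0.035, 0.072, -0.997]]
contact_force: [2.3, -5.1, -0.7]
gripper_width: 18.4
```

```bash
python3 st.py
```

```text
t 18.02 tcp [457.03  49.65  82.02] yaw 5.5 leg in hook 83.41954242278389 8.28567164214654 z0 53.1 zbend 63.6 Rz [-0.04  0.07 -1.  ]
F hook axes 1.8447672419805325 -5.3410445237763495 -0.7254894820369354 T [-0.89 -0.35 -0.52] w 18.37289152688982
```

```bash
python3 tp.py e_top
```

```text
t 18.07 tcp [456.85  49.74  81.91] yaw 5.5 leg in hook 83.59623650548502 8.174541981745053 z0 53.0 zbend 63.4 Rz [-0.04  0.07 -1.  ]
F hook axes 1.5315632907297612 -4.546883647002646 -0.14606757779321478 T [-0.88 -0.26 -0.49] w 18.528913055132506
```

View pics/e_top.png

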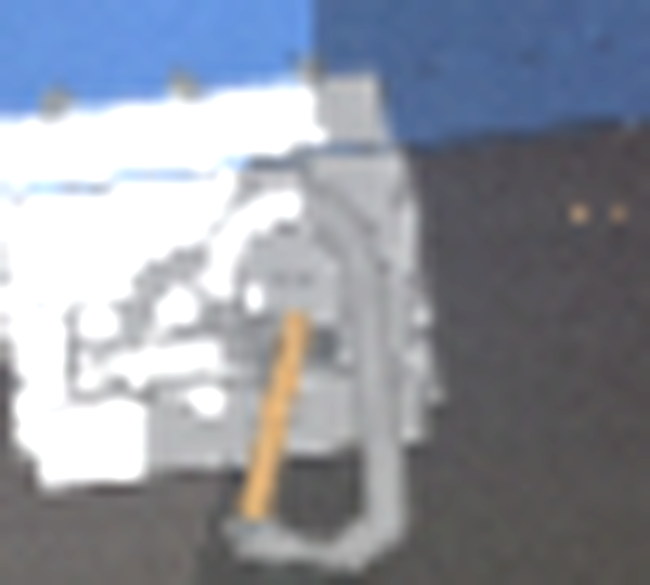

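Request:
send_rows:
  moves:
    - [0.0008, -0.002, 0.001, 0]
    - [0.0008, -0.002, 0.001, 0]
    - [0.0008, -0.002, 0.001, 0]
    - [0.0008, -0.001, 0.001, 0]
    - [0.0008, 0, 0, 0]

```text
time: 18.7
ee_pos: [455.7, 52.0, 80.6]
tcp_rot: [[-0.092, 0.992, 0.088], [0.995, 0.095, -0.03], [-0.038, 0.085, -0.996]]
contact_force: [-0.0, -4.9, -2.0]
gripper_width: 18.8
```

```bash
python3 st.py
```

```text
t 18.70 tcp [455.7   52.    80.59] yaw 5.3 leg in hook 84.18928257415672 6.189351963365905 z0 51.7 zbend 63.4 Rz [-0.04  0.09 -1.  ]
F hook axes -0.4590334616207066 -4.830747885688948 -1.977541066151235 T [-0.86  0.14 -0.54] w 18.789433940657503
```

```bash
python3 tp.py f_top
python3 - <<'E'
from rig import *
import cv2
im=read_camera("scene");cv2.imwrite("pics/f_scene.png",cv2.resize(im[165:225,190:270],None,fx=9,fy=9,interpolation=cv2.INTER_CUBIC))
E
```

```text
t 18.75 tcp [455.67  52.07  80.57] yaw 5.3 leg in hook 84.2118252520237 6.117957714157643 z0 51.7 zbend 63.4 Rz [-0.04  0.08 -1.  ]
F hook axes 0.8457104864394139 -5.016861076168309 -0.1669668021291678 T [-0.91  0.13 -0.5 ] w 18.994666459775857
```

View pics/f_top.png

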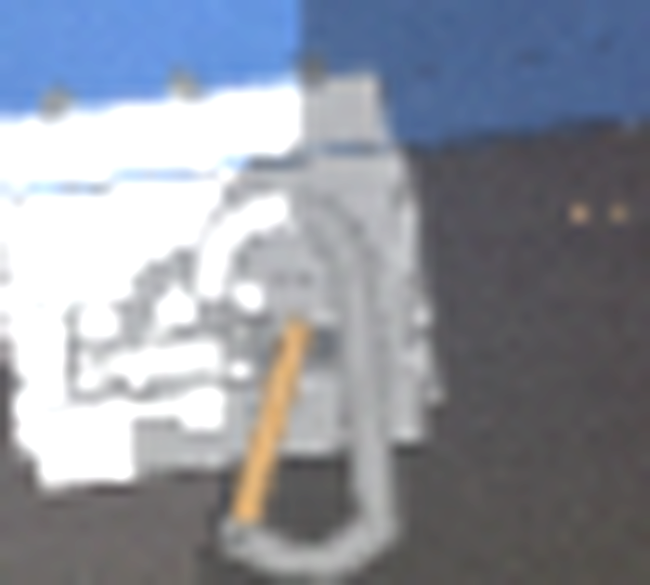

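View pics/f_scene.png

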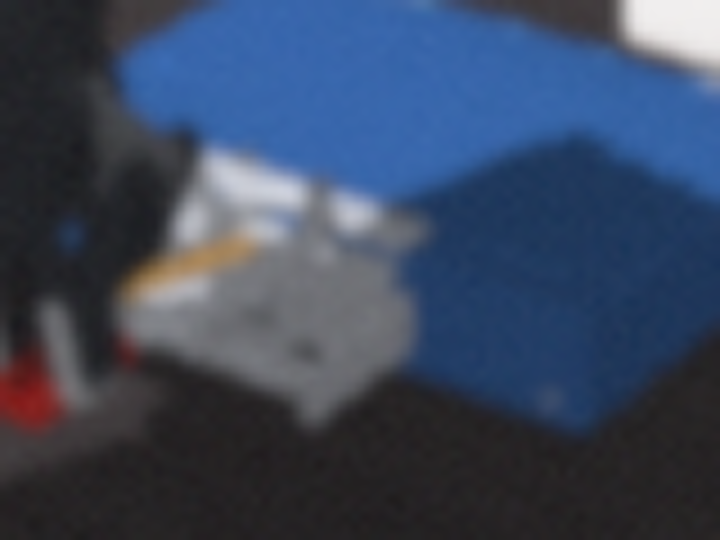

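Request:
send_rows:
  moves:
    - [0.001, -0.002, 0.001, 0]
    - [0.0008, -0.002, 0.001, 0]
    - [0.0008, -0.002, 0.001, 0]
    - [0.0005, -0.002, 0.001, 0]
    - [0.0005, -0.002, 0.0005, 0]

```text
time: 19.42
ee_pos: [452.3, 53.3, 78.6]
tcp_rot: [[-0.088, 0.991, 0.103], [0.995, 0.091, -0.032], [-0.041, 0.1, -0.994]]
contact_force: [1.7, -6.4, -0.3]
gripper_width: 18.8
```

```bash
python3 tp.py g_top
```

```text
t 19.48 tcp [452.03  53.32  78.51] yaw 5.0 leg in hook 87.38010915967814 5.001437421433711 z0 49.6 zbend 62.8 Rz [-0.04  0.1  -0.99]
F hook axes 0.8147561655350735 -5.784016916729794 -1.8098052850752917 T [-0.88 -0.08 -0.52] w 18.556641051905725
```

View pics/g_top.png

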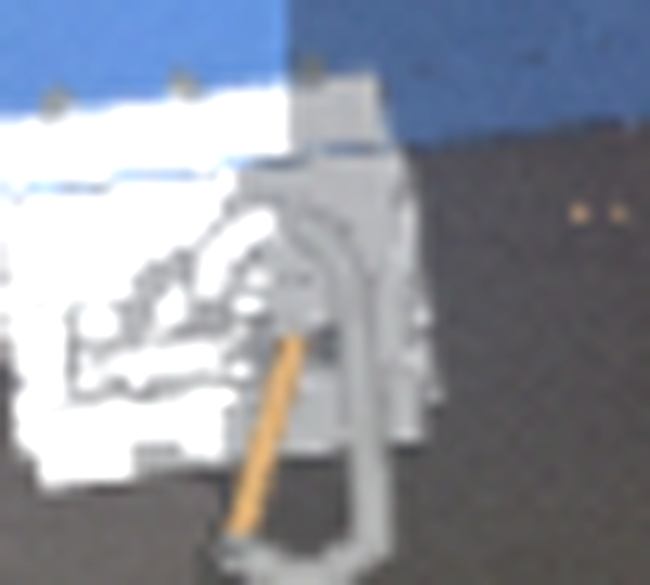

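Request:
send_rows:
  moves:
    - [0.0008, -0.003, 0.001, 0]
    - [0.0005, -0.003, 0.001, 0]
    - [0.0005, -0.003, 0.001, 0]
    - [0.0003, -0.003, 0.001, 0]
    - [0, -0.002, 0.0005, 0]

```text
time: 20.1
ee_pos: [438.8, 55.5, 73.1]
tcp_rot: [[-0.087, 0.991, 0.105], [0.996, 0.09, -0.029], [-0.038, 0.102, -0.994]]
contact_force: [-0.4, -0.0, -1.3]
gripper_width: 18.5
```

```bash
python3 tp.py i_top
```

```text
t 20.15 tcp [438.43  55.49  72.93] yaw 5.0 leg in hook 100.6903947075054 1.6732002949675386 z0 44.0 zbend 57.4 Rz [-0.04  0.1  -0.99]
F hook axes 0.06697350348655114 -0.3843080216834638 -1.4459382297743368 T [0.   0.14 0.02] w 18.693208864923267
```

View pics/i_top.png

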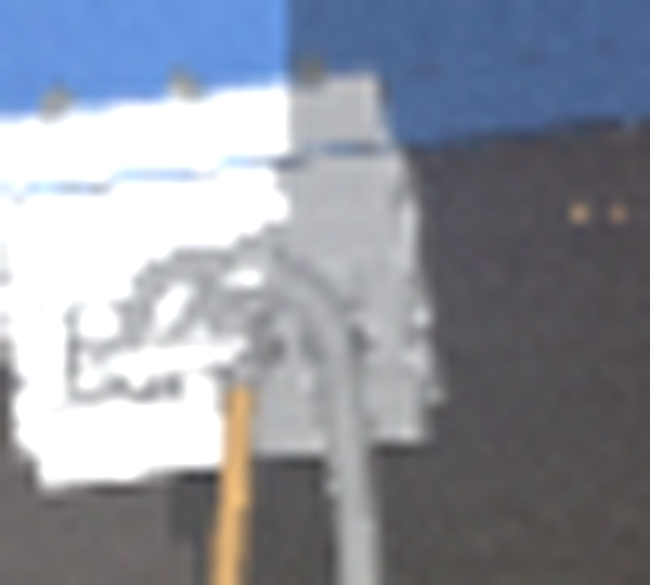

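Request:
send_rows:
  moves:
    - [0, 0, 0.002, 0]
    - [0, 0, 0.002, 0]
    - [0, 0, 0.002, 0]
    - [0, 0, 0.001, 0]
    - [0, 0, 0, 0]
  grip_force: 20

```text
time: 20.78
ee_pos: [439.6, 55.9, 65.6]
tcp_rot: [[-0.088, 0.991, 0.105], [0.995, 0.091, -0.028], [-0.037, 0.102, -0.994]]
contact_force: [-0.3, -0.0, 0.1]
gripper_width: 18.7
```

```bash
python3 st.py
```

```text
t 20.77 tcp [439.6   55.86  65.56] yaw 5.0 leg in hook 99.47744895935655 1.325988062753924 z0 36.7 zbend 50.1 Rz [-0.04  0.1  -0.99]
F hook axes -0.291842000387204 -0.023824047640900722 0.08026547707399312 T [0.02 0.12 0.02] w 18.69098708942404
```

Request:
send_rows:
  moves:
    - [0, 0, 0.002, 0]
    - [0, 0, 0.002, 0]
    - [0, 0, 0.002, 0]
    - [0, 0, 0.002, 0]
    - [0, 0, 0.001, 0]
  grip_force: 20

```text
time: 21.4
ee_pos: [440.3, 55.7, 58.8]
tcp_rot: [[-0.088, 0.991, 0.104], [0.995, 0.091, -0.028], [-0.038, 0.101, -0.994]]
contact_force: [-9.1, 0.4, 12.2]
gripper_width: 18.7
```

```bash
python3 st.py
```

```text
t 21.40 tcp [440.35  55.67  58.76] yaw 5.0 leg in hook 98.76152227092354 1.5610360351882073 z0 29.9 zbend 43.2 Rz [-0.04  0.1  -0.99]
F hook axes -9.075208145361309 1.2045371365225368 12.155107065658207 T [-0.08  0.24 -0.07] w 18.71384791923263
```

Request:
send_rows:
  moves:
    - [0, 0, -0.003, 0]
    - [0, 0, -0.001, 0]
    - [0, 0, 0, 0]
    - [0, 0, 0, 0]
    - [0, 0, 0, 0]

```text
time: 22.02
ee_pos: [440.3, 55.8, 63.6]
tcp_rot: [[-0.088, 0.991, 0.106], [0.995, 0.091, -0.028], [-0.038, 0.103, -0.994]]
contact_force: [-2.8, -0.3, 2.4]
gripper_width: 18.9
```

```bash
python3 tp.py j_top
python3 - <<'E'
from rig import *
import cv2
im=read_camera("scene");cv2.imwrite("pics/j_scene.png",cv2.resize(im[165:235,180:270],None,fx=8,fy=8,interpolation=cv2.INTER_CUBIC))
E
```

```text
t 22.07 tcp [440.33  55.8   63.64] yaw 5.0 leg in hook 98.73685022765237 1.4327013631571452 z0 34.7 zbend 48.2 Rz [-0.04  0.1  -0.99]
F hook axes -1.929286334742579 0.33168403337532515 2.6648554171755197 T [0.01 0.12 0.03] w 18.651346226898138
```

View pics/j_scene.png

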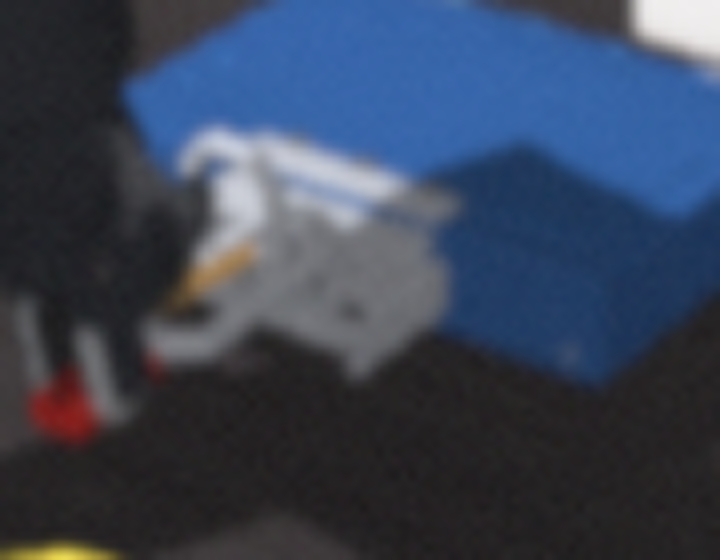

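Request:
send_rows:
  moves:
    - [0, 0, 0, 0]
    - [0, 0, 0, 0]
    - [0, 0, 0, 0]
    - [0, 0, 0, 0]
    - [0, 0, 0, 0]
  jaw: 0

```text
time: 22.75
ee_pos: [440.9, 55.8, 63.4]
tcp_rot: [[-0.088, 0.99, 0.107], [0.995, 0.091, -0.028], [-0.038, 0.104, -0.994]]
contact_force: [0.2, 0.1, 1.0]
gripper_width: 43.1
```

```bash
python3 st.py;python3 - <<'E'
from rig import *
import cv2
im=read_camera("wrist");cv2.imwrite("pics/k_wrist.png",im)
im=read_camera("scene");cv2.imwrite("pics/k_scene.png",cv2.resize(im[165:235,180:270],None,fx=8,fy=8,interpolation=cv2.INTER_CUBIC))
E
```

```text
t 22.75 tcp [440.92  55.76  63.37] yaw 5.0 leg in hook 98.12412454866323 1.5508734402255837 z0 34.5 zbend 48.1 Rz [-0.04  0.1  -0.99]
F hook axes 0.21279703226019556 0.12317372339892 1.0085334320774324 T [-0.02  0.13  0.  ] w 43.09534338556271
```

View pics/k_scene.png

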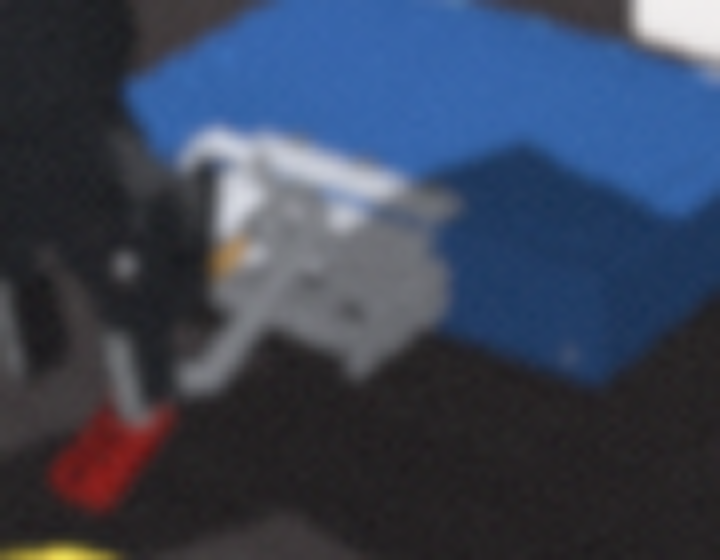

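View pics/k_wrist.png

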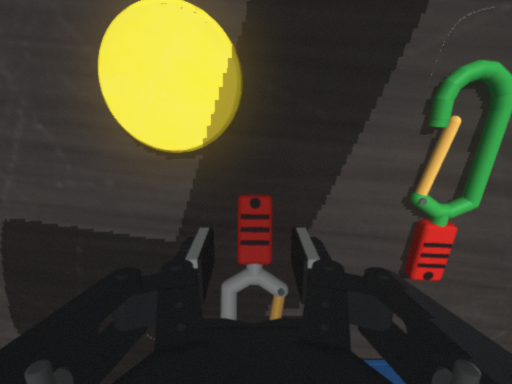

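Request:
send_rows:
  moves:
    - [0, 0, -0.015, 0]
    - [0, 0, -0.025, 0]
    - [0, 0, -0.035, 0]
    - [0, 0, -0.04, 0]
    - [0, 0, -0.04, 0]

```text
time: 23.48
ee_pos: [421.4, 60.4, 222.2]
tcp_rot: [[-0.088, 0.991, 0.101], [0.995, 0.091, -0.028], [-0.037, 0.098, -0.995]]
contact_force: [0.2, -0.1, 0.1]
gripper_width: 42.6
```

Request:
send_rows:
  moves:
    - [0.04, -0.02, -0.02, 0]
    - [0.05, 0, -0.02, 0]
    - [0.05, 0, 0, 0]
    - [0.05, 0, 0, 0]
    - [0, 0, 0, 0]

```text
time: 24.1
ee_pos: [382.9, 254.4, 266.5]
tcp_rot: [[-0.084, 0.989, 0.122], [0.996, 0.087, -0.023], [-0.034, 0.12, -0.992]]
contact_force: [0.6, -1.2, -0.9]
gripper_width: 42.8
```

```bash
python3 tp.py l_top;python3 - <<'E'
from rig import *
import cv2
im=read_camera("wrist");cv2.imwrite("pics/l_wrist.png",im)
im=read_camera("scene");cv2.imwrite("pics/l_sfull.png",im);cv2.imwrite("pics/l_scene.png",cv2.resize(im[165:245,180:280],None,fx=7,fy=7,interpolation=cv2.INTER_CUBIC))
t=read_camera("top");cv2.imwrite("pics/l_tfull.png",t);cv2.imwrite("pics/l_topc.png",cv2.resize(t[170:260,190:280],None,fx=6.6,fy=6.6,interpolation=cv2.INTER_CUBIC))
E
```

```text
t 24.15 tcp [383.13 252.99 266.46] yaw 4.7 leg in hook 139.16399725917714 -199.27087732473498 z0 237.6 zbend 252.8 Rz [-0.03  0.12 -0.99]
F hook axes -0.18933777043260777 -0.9385146641252764 0.5635057169836577 T [ 0.02  0.06 -0.02] w 42.69581452432698
```

View pics/l_scene.png

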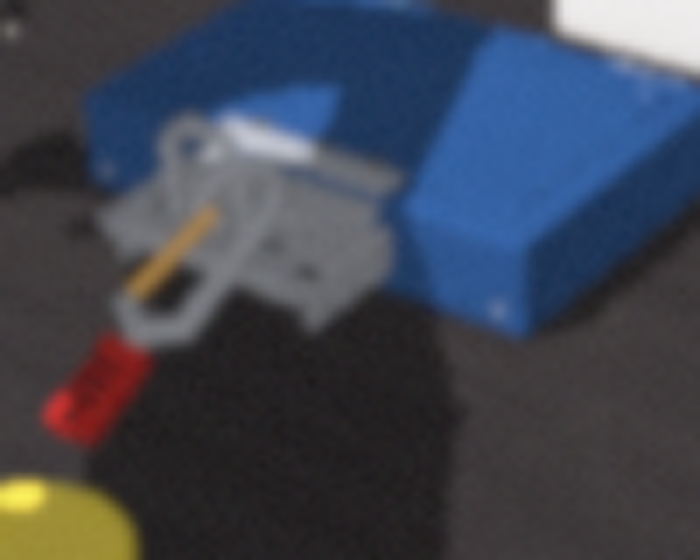

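View pics/l_topc.png

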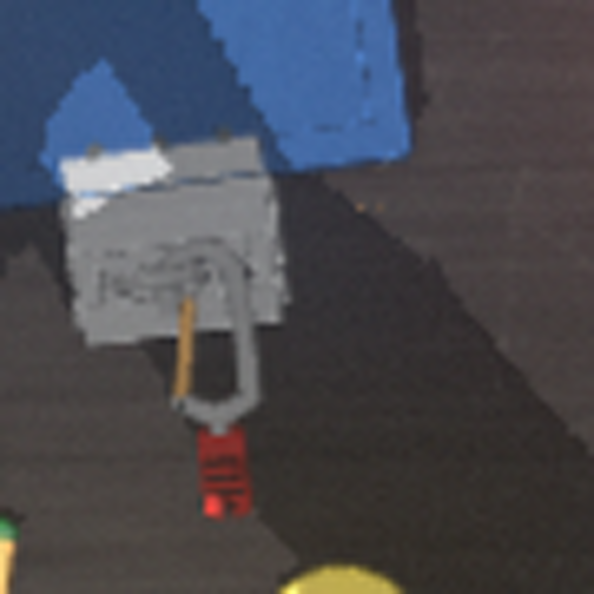

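View pics/l_wrist.png

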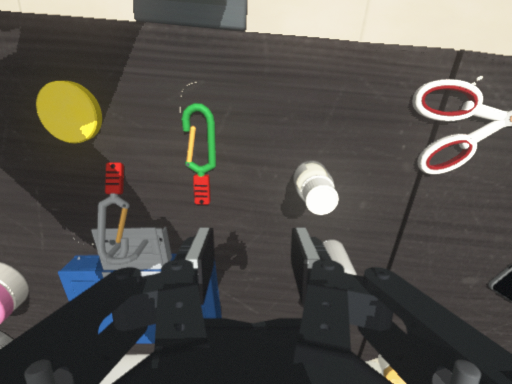

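Run:
```python
from st import *
c=get_calibration("top")
P=onplane(c,[(190+205/6.6,170+240/6.6),(190+224/6.6,170+472/6.6)],[62,12]);print(P)
d=P[0]-P[1];d/=np.linalg.norm(d);print("tilt",np.arcsin(d[2]),"yaw",np.degrees(np.arctan2(d[1],d[0])))
b=P[0]-19.5*d;m=np.array([536.,59.5]);print("bend",b,"dist mark",np.linalg.norm(b[:2]-m),"to leg",b[:2]-LEG)
a=cv2.imread("pics/top0.png").astype(int);e=cv2.imread("pics/l_tfull.png")
cv2.imwrite("pics/cmp.png",cv2.resize(e,(800,600)))
rep()
```

```text
[[550.06  62.38  62.  ]
 [443.73  55.39  12.  ]]
tilt 0.43870534231336755 yaw 3.7610025675100793
bend [532.45  61.22  53.72] dist mark 3.9491640465610964 to leg [-6.85 -3.88]
t 24.30 tcp [383.66 250.69 265.57] yaw 4.4 leg in hook 139.790942616765 -196.25064806879578 z0 236.7 zbend 251.8 Rz [-0.04  0.12 -0.99]
F hook axes -0.07479786638495504 0.3436797258777639 -0.208303865692695 T [0.03 0.07 0.04] w 42.501841422629084
```

View pics/cmp.png

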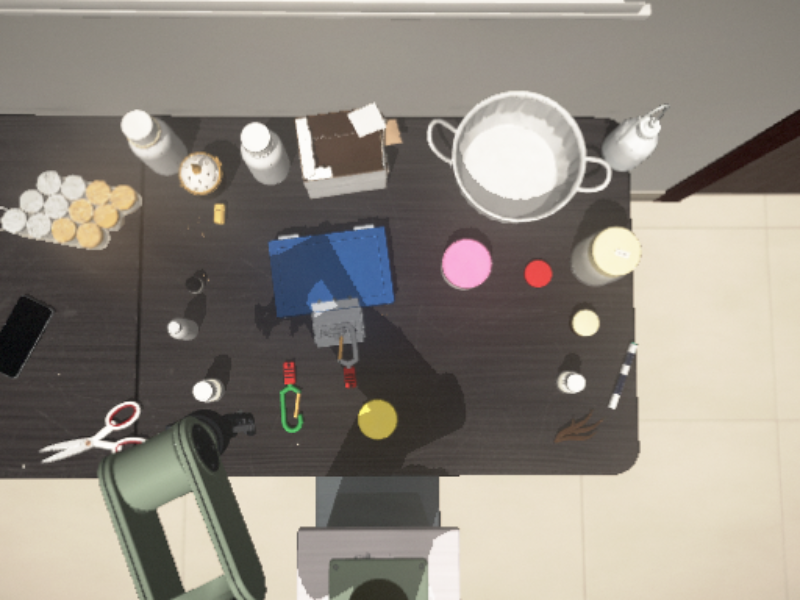

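All in place, bystanders unmoved and tool clear; handing in.

```bash
python3 -c "
from rig import *
print(finish_job())"
```

```text
the job is handed in; nothing more can be done
None
```

The lid is closed over the staple, and the silver hook is clipped on the right-hand leg with its gate shut. I handed the job in at about 24 s; no verdict is reported.

**What I did**
- **Lid:** I pressed it shut with closed fingers, and the staple came up through the slot of the hasp.
- **Leg:** the pictures put the real leg about 6 mm left of its mark. The gate touched within about 1 mm of that line.
- **Hook:** I gripped the red tail and pressed the gate against the leg with at most about 8 N. I then drew the hook back until the gate snapped shut and the force fell to zero.
- **Release:** I lowered the tail and let go. The hook now rests on the tongue, with its tail on the table.

**Last checks**
- In the pictures the lid is closed, the gate is shut and the hook lies on the leg by itself.
- The bend is about 4 mm from the leg's mark (the limit is 20 mm) and about 54 mm high. The hook is tilted 0.44 rad and lies within about 3° of the case's x.
- The bystanders look unmoved by eye in the top picture, and the green hook was not touched.

**Where things disagreed or came close**
- **Force limit:** while I lowered the hook onto the tongue, the wrist force reached about 15 N (9 N sideways, 12 N vertical). That is right at the limit, so I backed off at once. I have no direct reading of the hook's contact force, so I can't rule out that it briefly went over.
- **Case position:** the top and wrist cameras differed by about 5 mm in the case's x. I settled that by feel and by the hook and staple seen together in the top view.
- **Tool tilt:** the tool tilted by about 6° during the draw-back, with no visible effect on the result.

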